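# Biscuits into the vacuum canister

## Robot

A 7-joint arm with a two-finger parallel gripper is mounted at the origin on a cart in front of the work surface, level with it; the furniture and walls round the work are solid. World frame = base frame: x ahead of the robot, y to its left, z up, the work surface at z = 0. Lengths are in m, angles in rad, forces in N, time in s.
With the tool pointing down it reaches from about 0.4 to 0.85 m from the base axis. Payload 4.5 kg.
Tool frame: the origin (TCP) lies midway between the tips of the shut fingers; the grasp point (between the pads) lies 19 mm behind it; z points along the fingers, y is the line along which they close (so a half turn about z gives the same grasp; the last joint's range is limited). The gripper opens to 88 mm and grips with 3 to 60 N. Pads are 18 mm wide; open, the fingers measure 123 mm over their backs; the gripper's body (75 mm by 187 mm) begins 45 mm behind the grasp point.
Start: joints at [1.146, 0.689, -0.195, 1.565, 0.157, 0.902, -0.215], TCP at [0.277, -0.56, 0.202] pointing down, gripper open.
Joint ranges: [-3.01, 3.01], [-0.46, 2.08], [-1.47, 1.51], [0.13, 2.56], [-1, 4.14], [0.04, 2.09], [-2.66, 2.66]. Speed limits (rad/s): [2.57, 2.57, 3.14, 3.14, 3.14, 3.14, 3.14].

## Interface

Orientations are given as a unit quaternion [x, y, z, w].
In Python, from plant import get_state, viewer, workorder gives the robot as it stands. The module is installed in compiled form; this text tells all that it offers.
- The arm moves only by the tool step_arm, never from a script. Its argument "motion" is a list of rows, each an object of numbers: "wx", "wy", "wz": the turn, a rotation vector about the tool's x, y, z each as a share of 180 degrees, from -1 to 1; "dx", "dy", "dz": the shift along the tool's x, y, z each as a share of 8 cm, from -1 to 1; "claw": the finger opening in mm, from 0 to 88.1. A call has 1 to 8 rows; each row is the pose to reach, as a shift and turn from the pose commanded when the call began, along the tool's axes at that moment, turning the shorter way round; what a row does not reach only later rows make up. A row lasts 1/10 s, in which the tool goes at most 50 mm and 8.59 degrees, less where a joint would pass 70% of its speed; a pose out of reach is approached as far as the arm can. A call with a number of a shift or a turn outside -1 to 1 is refused whole. A call with a gripper value outside its range is refused whole. The fingers move at their own pace and stop on an object; "force" is the grip in N (left out, the last holds). Time passes only in rows, so rows that repeat a pose let the fingers close. It gives the time, the measured TCP pose, the force, the opening and the grip force at its end, in the units of the state.
- get_state(): the state, without advancing time (a new reading comes with each control period).
- viewer.snapshot(name): name is "side" or "top" or "wrist"; returns (picture, depth): 480x640x3 uint8, red, green, blue; 480x640 float32, m along the optical axis (not along the pixel's ray), 0 where there is no reading.
- viewer.calibration(name): a dict with "vfov" (degrees; the focal length in pixels is half the picture's height over the tangent of half this angle, whatever the lens; pixels are square), "cx", "cy" (the principal point, pixels), "extrinsics" (4x4, takes a point from camera to world coordinates). Camera axes: x right, y down, z forward; pixel columns grow to the right and rows downward; lengths in m; the calibration is good to about 2 mm. A picture is of the moment at which its call begins: read the wrist's pose just before it. calibration takes no time and is no camera call; for the wrist camera it gives the pose at the moment of the call.
- workorder.finish_job(): hands the job in; it is judged then, once.
The state is a dict: "clock": time; "q": joint angles; "qd": joint speeds; "joint_torque": joint torques, N m; "tool_pos": TCP position; "eef_rot": TCP orientation; "contact_force": force on the tool from outside, world axes, zero at the start; "moment": the same for the moment, N m; "opening": opening from 0.0 (shut) to 1.0 (fully open); "finger_force": force on a finger pad.
Only numpy, scipy, OpenCV 4.12 (cv2) and the standard library are available. Lean on these libraries where they do the work, as an engineer would, in place of code of your own. Each camera call takes 0.05 s, during which the arm holds its last target. There are 200 camera calls.

## Task

Put every biscuit that lies on the worktop into the glass vacuum canister, then put the lid on: turn it back (anticlockwise) until its thread drops into place, and screw it forward (clockwise) until it is fully home. Then pump the air out with three strokes, pressing the plunger on the lid right down to its stop and letting it come fully up each time. Leave the lid closed and do not knock the other things about.

Things in the scene. Friction and masses are not known exactly. Their poses are not given: they have to be found in the camera images.
- canister: Straight clear glass jar, 87 mm outside diameter, fixed to the worktop by a round steel foot (110 mm diameter, 10 mm high); it does not move. Origin at the centre of its underside, z up. Inner floor at 10 mm, rim at 98.5 mm. Round the outside below the rim a clear moulded thread collar, 98 mm in diameter, from 76 to 97 mm height.
- canister_mouth (a point): Centre of the canister's open mouth (80 mm wide) at rim height, 98.5 mm above the worktop. The thread is right-handed with three equal starts (repeats every 120 deg); the jar's turn about z varies and the starts are not marked.
- lid: Loose lid, right way up, about 0.16 kg. Origin at the centre of its lower edge, z up. Grey skirt and plate 109 mm in diameter, 23.5 mm high (inside width 102 mm, plate underside at 18.5 mm), then the hub, then the plunger. Three lugs (9.5 mm wide, 3 mm high) inside the lower edge, unmarked outside. About 2 mm sideways play on the canister.
- lid_hub (a point): Middle of the lid's round fluted steel hub, the part to grip: 50 mm in diameter, from 23.5 to 51.5 mm above the lid's origin. Height of the lid's origin above the canister's: 93.5 mm with lugs on top of the collar (97 if on the stops), 85 dropped into the thread, 80 fully home with the plate on the rim.
- lid_lugs (a point): Centre of the lid's lower edge, level with its lugs (the lid's origin). Turned anticlockwise seen from above by 0 to 120 deg they come over gaps (free over some 15 deg of turn) and the lid drops if free or pressed lightly; further back is blocked. Clockwise from there the thread lowers it over 60 deg, and it stops after 75 to 95 deg. Turned clockwise undropped, it only meets stops.
- plunger (a joint): Travel of the sprung plunger in the lid: 0 fully up, 0.012 m pressed to its stop. Spring about 3 N at first, 7 N at the stop; it comes up by itself.
- plunger_top (a point): Centre of the top of the plunger's black cap (26 mm diameter), on the lid's axis, 70 mm above the lid's origin when up; press straight down.
- biscuit_0: Round brown biscuit, 58 mm in diameter, 14 mm thick, hard, about 40 g. Origin at the centre of its underside, z its axis. Lies flat on the worktop. All biscuits are alike; two to four are present.
- biscuit_1: Round brown biscuit, 58 mm in diameter, 14 mm thick, hard, about 40 g. Origin at the centre of its underside, z its axis. Lies flat on the worktop. All biscuits are alike; two to four are present.
- biscuit_2: Round brown biscuit, 58 mm in diameter, 14 mm thick, hard, about 40 g. Origin at the centre of its underside, z its axis. Lies flat on the worktop. All biscuits are alike; two to four are present.
- biscuit_3: Round brown biscuit, 58 mm in diameter, 14 mm thick, hard, about 40 g. Origin at the centre of its underside, z its axis. Lies flat on the worktop. All biscuits are alike; two to four are present.
- egg_timer: Red and white kitchen timer, 61 mm wide, 60 mm high, standing in front near the lid: leave alone. Origin at the centre of its underside.
- spice_1: Spice jar with dark cap, 41 mm in diameter, 105 mm high, behind the canister: leave alone. Origin at the centre of its underside.
- spice_2: Second spice jar, 41 mm in diameter, 105 mm high, behind the canister: leave alone. Origin at the centre of its underside.

How it is judged:
On the way, in this order (a step that is already met when the one before it is completed fails the run):
1. all biscuits present are in the canister (horizontal distance between each of biscuit_0, biscuit_1, biscuit_2, biscuit_3 and canister below 0.036 m and z of biscuit_0 in the frame of canister between 0.005 and 0.092 m and z of biscuit_1 in the frame of canister between 0.005 and 0.092 m and z of biscuit_2 in the frame of canister between 0.005 and 0.092 m and z of biscuit_3 in the frame of canister between 0.005 and 0.092 m), for 0.2 s.
2. the lid is screwed fully home on the canister (z of lid in the frame of canister below 0.0815 m and horizontal distance between lid and canister below 0.004 m and angle between lid's own z axis and vertical below 0.04 rad), for 0.2 s.
3. the plunger is pressed to its stop (all of step 2 and value of joint plunger above 0.0105 m), for 0.1 s.
4. the plunger has come up again (value of joint plunger below 0.003 m), for 0.1 s.
5. the plunger is pressed to its stop a second time (all of step 3), for 0.1 s.
6. the plunger has come up again (value of joint plunger below 0.003 m), for 0.1 s.
7. the plunger is pressed to its stop a third time (all of step 5), for 0.1 s.
8. the plunger has come up again (value of joint plunger below 0.003 m), for 0.1 s.
At the end, for the whole second after the job is handed in: Every biscuit present is inside the canister below its rim, the lid sits level and at rest, screwed fully home (origin no more than 81.5 mm above the canister's origin and within 4 mm of its axis), and the plunger is up (within 3 mm) (all of step 1 and all of step 2 and value of joint plunger below 0.003 m and linear speed of lid below 0.02 m/s); the robot touches nothing.
It fails at once if the kitchen timer is knocked over or moved more than 6 cm (distance of egg_timer from where it was at the start of the episode above 0.06 m or angle between egg_timer's own z axis and vertical above 0.6 rad).
It fails at once if the first spice jar is knocked over or moved more than 6 cm (distance of spice_1 from where it was at the start of the episode above 0.06 m or angle between spice_1's own z axis and vertical above 0.6 rad).
It fails at once if the second spice jar is knocked over or moved more than 6 cm (distance of spice_2 from where it was at the start of the episode above 0.06 m or angle between spice_2's own z axis and vertical above 0.6 rad).
Of biscuit_0, biscuit_1, biscuit_2, biscuit_3 only 2 to 4 are there at a start; the rules pass over those that are not, and their reading is None.
At some moment in a run one of biscuit_0, biscuit_1, biscuit_2, biscuit_3, lid may be knocked a few centimetres aside while the robot is not near it.
Once in a run the grip may slacken for a moment while it holds something.
It also fails if it takes over 210 s, if anything falls off the work surface, if the arm or the gripper's body presses on something with over 40 N, if the wrist force passes 120 N, or if a joint passes its speed limit or range.

## Working session

There is one attempt and no reset: what is moved stays moved. The work goes in short steps, Python scripts to look and compute and a tool call to move; the robot and the scene stay as the last step left them, time stands still between calls to the robot, and variables do not carry over. Pictures are saved under pics/ and viewed, at most 14 in all, crops included, and the job is handed in when it is done.

Besides the shell and the picture viewer there is one more tool, called after "Request:" by a JSON object that holds its "name" and its "arguments". step_arm: Moves the arm, as the interface text tells. Shift numbers are shares of 8 cm and turn numbers shares of 180 degrees, none past 1 either way. Its arguments: {"type":"object","properties":{"motion":{"type":"array","items":{"type":"object","properties":{"wx":{"type":"number","minimum":-1,"maximum":1},"wy":{"type":"number","minimum":-1,"maximum":1},"wz":{"type":"number","minimum":-1,"maximum":1},"dx":{"type":"number","minimum":-1,"maximum":1},"dy":{"type":"number","minimum":-1,"maximum":1},"dz":{"type":"number","minimum":-1,"maximum":1},"claw":{"type":"number"}}}},"force":{"type":"number"}},"required":["motion"]}

```bash
mkdir -p pics; cat > h.py <<'E'
import numpy as np, cv2
from scipy.spatial.transform import Rotation as R
from plant import get_state, viewer, workorder
def cam(n):
    c=viewer.calibration(n); f=240/np.tan(np.radians(c['vfov'])/2)
    return f,c['cx'],c['cy'],np.array(c['extrinsics'])
def ray(n,u,v,z,c=None):
    f,cx,cy,E=c or cam(n); d=E[:3,:3]@np.array([(u-cx)/f,(v-cy)/f,1]); o=E[:3,3]
    return o+d*(z-o[2])/d[2]
def proj(n,p,c=None):
    f,cx,cy,E=c or cam(n); q=E[:3,:3].T@(np.array(p)-E[:3,3]); return f*q[0]/q[2]+cx,f*q[1]/q[2]+cy
def snap(n,name):
    im,d=viewer.snapshot(n); cv2.imwrite(f'pics/{name}.png',im[:,:,::-1]); return im,d
def togo(p):
    s=get_state(); r=R.from_quat(s['eef_rot']); return np.round(r.inv().apply(np.array(p)-s['tool_pos'])/0.08,3)
E
python3 - <<'E'
from h import *
for n in('top','side'):
    snap(n,n+'0'); c=cam(n); print(n,c[0],c[1],c[2],c[3].round(3).tolist())
s=get_state(); print(s['tool_pos'],R.from_quat(s['eef_rot']).as_matrix().round(3).tolist(),s['opening'],s['clock'])
E
```

```text
top 537.9207082983454 314.53422231970205 238.7717986811806 [[0.03, -0.999, 0.038, 0.473], [-1.0, -0.03, -0.007, -0.012], [0.008, -0.038, -0.999, 1.309], [0.0, 0.0, 0.0, 1.0]]
side 584.6033564535447 319.73560567732306 226.91442320585665 [[0.334, -0.694, 0.638, -0.48], [-0.942, -0.234, 0.239, -0.408], [-0.016, -0.681, -0.732, 1.236], [0.0, 0.0, 0.0, 1.0]]
[ 0.27647656 -0.55984086  0.20150401] [[0.897, 0.443, -0.001], [0.443, -0.897, 0.001], [-0.0, -0.002, -1.0]] 0.9991310257964819 0.1
```

View pics/top0.png

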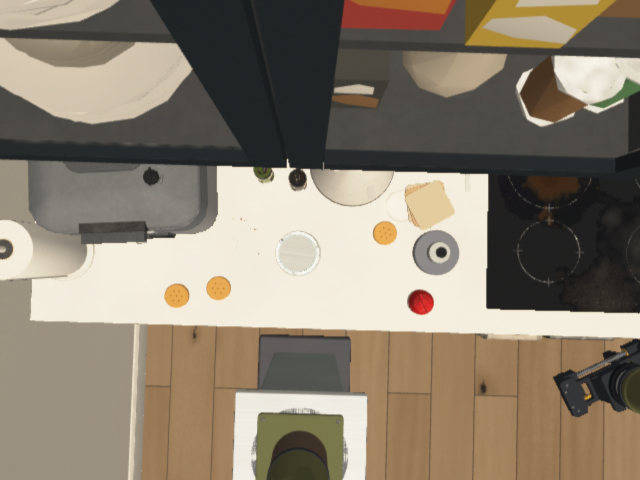

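View pics/side0.png

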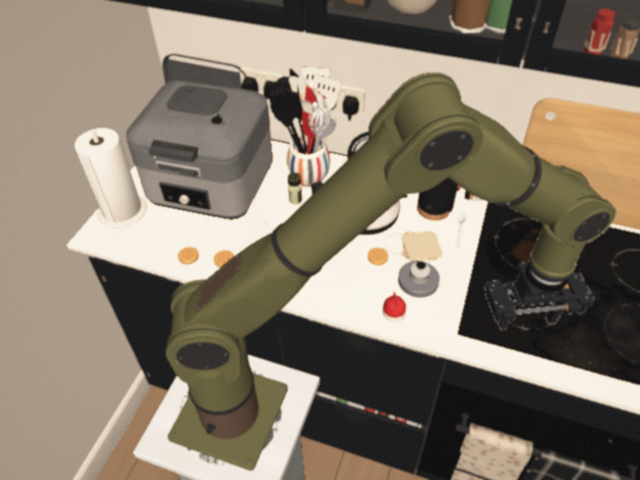

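The top view shows biscuits at (177,295), (218,288) and (385,233). The jar is at (298,253), the lid at (436,253), the timer at (421,302), and the spice jars at (262,173) and (297,180). The side view agrees: three biscuits.

```bash
cat >> h.py <<'E'
def biscuits(im):
    hsv=cv2.cvtColor(im,cv2.COLOR_RGB2HSV); m=cv2.inRange(hsv,(8,110,120),(22,255,255))
    m=cv2.morphologyEx(m,cv2.MORPH_CLOSE,np.ones((5,5)))
    cs,_=cv2.findContours(m,cv2.RETR_EXTERNAL,cv2.CHAIN_APPROX_NONE)
    return [cv2.minEnclosingCircle(c) for c in cs if cv2.contourArea(c)>150]
E
python3 - <<'E'
from h import *
im,d=snap('top','top1'); c=cam('top')
for (u,v),r in biscuits(im):
    if 160<v<340: print('bis',u,v,r,ray('top',u,v,.014,c).round(4), 'diam',2*r*1.29/c[0])
for nm,u,v,z in(('can',298,253,.0985),('lidplate',436.5,253,.0235),('plunger',441,253,.07),('timer',421,302,.06),('sp1',262,173,.1),('sp2',297,180,.1)):
    print(nm,ray('top',u,v,z,c).round(4),d[v,int(u)])
g=cv2.cvtColor(im,cv2.COLOR_RGB2GRAY)
for x0,x1,y0,y1,z in((270,326,225,281,.0985),(405,468,222,285,.0235)):
    for k in (cv2.HoughCircles(cv2.resize(g[y0:y1,x0:x1],None,fx=4,fy=4,interpolation=cv2.INTER_CUBIC),cv2.HOUGH_GRADIENT,1,8,param1=80,param2=25,minRadius=60,maxRadius=110)[0][:3]):
        u,v,r=k/4; print('circ',u+x0,v+y0,r,ray('top',u+x0,v+y0,z,c).round(4))
E
```

```text
bis 280.5 332.0 20.597429275512695 [0.2975 0.0538 0.014 ] diam 0.09879033603099198
bis 176.3947296142578 295.5 11.946722030639648 [0.3773 0.3058 0.014 ] diam 0.05729941674220743
bis 218.1685028076172 287.7762451171875 11.94061279296875 [0.3987 0.2066 0.014 ] diam 0.05727011533598201
bis 384.5 232.8333282470703 11.702423095703125 [ 0.5425 -0.1893  0.014 ] diam 0.05612769897337476
can [0.4867 0.0158 0.0985] 1.2918154
lidplate [ 0.4974 -0.3138  0.0235] 1.2399117
plunger [ 0.4968 -0.3133  0.07  ] 1.2394068
timer [ 0.3821 -0.2716  0.06  ] 1.2505202
sp1 [0.6649 0.1026 0.1   ] 1.206724
sp2 [0.6514 0.0231 0.1   ] 1.2108321Traceback (most recent call last):
  File "<stdin>", line 9, in <module>
TypeError: 'NoneType' object is not subscriptable
```

Request:
{"name": "step_arm", "arguments": {"motion": [{"wz": -0.045},{"wz": -0.09},{"wz": -0.104},{"wz": -0.104}]}}

```text
$.motion[0]: bad value
```

Request:
{"name": "step_arm", "arguments": {"motion": [{"dx": 0.5,"dy": -0.4},{"dx": 1,"dy": -0.9}]}}

```text
$.motion[0]: bad value
```

Request:
{"name": "step_arm", "arguments": {"motion": [{"dx": 0.5},{"dx": 1}]}}

```text
$.motion[0]: bad value
```

Request:
{"name": "step_arm", "arguments": {"motion": [{"dx": 0.5},{"dx": 1},{"dx": 1}]}}

```text
$.motion[0]: bad value
```

Request:
{"name": "step_arm", "arguments": {"motion": [{"dx": 0.5},{"dx": 1},{"dx": 1}]}}

```text
$.motion[0]: bad value
```

Request:
{"name": "step_arm", "arguments": {"motion": [{"dx": 0.4},{"dx": 0.8},{"dx": 0.8},{"dx": 0.8}]}}

```text
$.motion[0]: bad value
```

```bash
python3 - <<'E'
from h import *
s=get_state(); print(s['tool_pos'],R.from_quat(s['eef_rot']).as_matrix().round(3).tolist(),s['clock'],s['q'].__repr__(),s['contact_force'])
c=cam('wrist'); im,d=snap('wrist','w1')
for (u,v),r in biscuits(im): print(u,v,r,ray('wrist',u,v,.014,c).round(4))
print(c[3].round(3).tolist())
# height map of surroundings
vv,uu=np.mgrid[0:480:40,0:640:40]; dd=d[vv,uu]
P=np.stack([(uu-c[1])/c[0]*dd,(vv-c[2])/c[0]*dd,dd,np.ones_like(dd)],-1)@c[3].T
print((P[...,2]*1000).round().astype(int))
E
```

```text
[ 0.27654924 -0.55993861  0.20161765] [[0.897, 0.443, -0.001], [0.443, -0.897, 0.001], [-0.0, -0.001, -1.0]] 0.15 array([ 1.14579149,  0.68978372, -0.19454794,  1.56603729,  0.15733397,
        0.90249071, -0.21511465]) [-0.48162943  0.18185495  0.29256002]
354.5 453.5 15.890348434448242 [ 0.0459 -0.7155  0.014 ]
604.0 418.74658203125 36.746665954589844 [ 0.1997 -0.9254  0.014 ]
45.5 414.0 44.57868194580078 [-0.0506 -0.4069  0.014 ]
341.0 330.51513671875 16.51526641845703 [ 0.1702 -0.6356  0.014 ]
395.5 346.5 50.34391784667969 [ 0.1782 -0.6911  0.014 ]
369.5 272.0 23.900936126708984 [ 0.2356 -0.6315  0.014 ]
225.0 249.5 34.04785919189453 [ 0.1968 -0.504   0.014 ]
221.28109741210938 232.49253845214844 20.827348709106445 [ 0.2102 -0.4949  0.014 ]
51.5 264.5 54.46568298339844 [ 0.113  -0.3672  0.014 ]
[[0.443, -0.855, -0.27, 0.347], [-0.897, -0.423, -0.132, -0.525], [-0.001, 0.301, -0.954, 0.384], [0.0, 0.0, 0.0, 1.0]]
[[-908    2    1    0   -2   -2   -1    4    3    4    3    3    4    4
     4    2]
 [-908 -910 -909   -1   -1   -1    0    4    5    4    4    4    4    4
     4    3]
 [-517 -671 -807 -818 -901   -1    0   -1   -2    4    4    2    4    6
     4    4]
 [-299 -388 -505 -673 -803 -907 -912   -1   -1   -1    1    4    3    5
     5    4]
 [-285 -391 -537 -748 -906 -902 -907 -904 -265    0   -1   -1    4    5
     4    4]
 [-313 -430 -599 -805 -905 -906 -905 -902 -903 -907 -277   -1   -1   -1
     5    5]
 [-903 -905 -909 -906 -902 -903 -909 -908 -899 -903 -905 -904 -273    0
    -1    0]
 [-912 -906 -907 -903 -904 -906 -905 -900 -908 -904 -904 -903 -911 -902
  -903    0]
 [-910 -901 -903 -906  257  241 -902 -906 -906 -911 -905  241  257 -906
  -906 -904]
 [ 316  314 -906  280  278 -903 -905 -907 -905 -907 -905 -908  277  280
  -902  314]
 [ 325  317  317  317  317  316  318  318  317  317  317  317  318  317
   317  318]
 [ 326  320  308  293 -909 -904 -906 -904 -900 -907 -897 -906 -899  292
   308  321]]
```

View pics/w1.png

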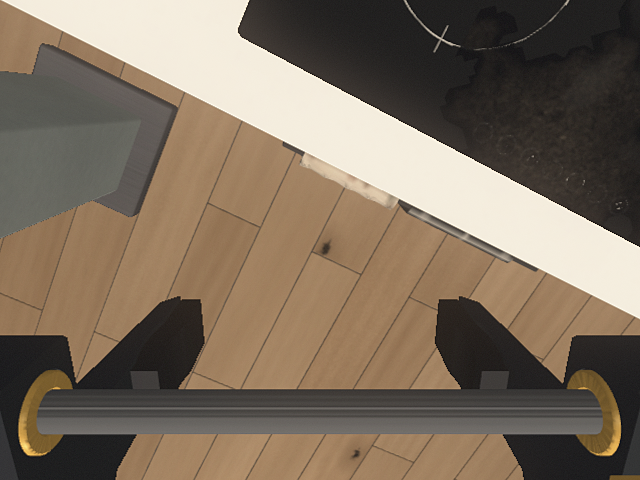

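The moves were refused; probably each row needs all its fields. The view shows only the floor and worktop edge between the fingers.

Request:
{"name": "step_arm", "arguments": {"motion": [{"dx": 0,"dy": 0,"dz": 0,"wx": 0,"wy": 0,"wz": -0.045,"claw": 88},{"dx": 0,"dy": 0,"dz": 0,"wx": 0,"wy": 0,"wz": -0.09,"claw": 88},{"dx": 0,"dy": 0,"dz": 0,"wx": 0,"wy": 0,"wz": -0.104,"claw": 88},{"dx": 0,"dy": 0,"dz": 0,"wx": 0,"wy": 0,"wz": -0.104,"claw": 88}], "force": 30}}

```text
clock: 0.6
tool_pos: [0.2766, -0.5603, 0.202]
eef_rot: [0.924, 0.383, 0.0, -0.0]
contact_force: [-1.4, 0.1, -0.2]
opening: 1.002
finger_force: 0.0
```

Request:
{"name": "step_arm", "arguments": {"motion": [{"dx": 0.5,"dy": -0.4,"dz": 0,"wx": 0,"wy": 0,"wz": 0,"claw": 88},{"dx": 1,"dy": -0.9,"dz": 0,"wx": 0,"wy": 0,"wz": 0,"claw": 88},{"dx": 1,"dy": -0.9,"dz": 0,"wx": 0,"wy": 0,"wz": 0,"claw": 88}]}}

```text
clock: 0.9
tool_pos: [0.2821, -0.4454, 0.2017]
eef_rot: [0.923, 0.385, -0.0, -0.004]
contact_force: [0.6, -0.3, -0.0]
opening: 0.998
finger_force: 0.0
```

Request:
{"name": "step_arm", "arguments": {"motion": [{"dx": 0.5,"dy": 0,"dz": 0,"wx": 0,"wy": 0,"wz": 0,"claw": 88},{"dx": 1,"dy": 0,"dz": 0,"wx": 0,"wy": 0,"wz": 0,"claw": 88}]}}

```text
clock: 1.1
tool_pos: [0.3389, -0.3967, 0.2025]
eef_rot: [0.925, 0.381, -0.0, 0.001]
contact_force: [0.1, -0.1, 0.3]
opening: 1.001
finger_force: 0.0
```

Request:
{"name": "step_arm", "arguments": {"motion": [{"dx": 0.5,"dy": 0,"dz": 0,"wx": 0,"wy": 0,"wz": 0,"claw": 88},{"dx": 1,"dy": 0,"dz": 0,"wx": 0,"wy": 0,"wz": 0,"claw": 88}]}}

```text
clock: 1.3
tool_pos: [0.3968, -0.3392, 0.2024]
eef_rot: [0.924, 0.382, 0.0, 0.0]
contact_force: [-0.3, -0.3, 0.1]
opening: 0.999
finger_force: 0.0
```

Request:
{"name": "step_arm", "arguments": {"motion": [{"dx": 0.5,"dy": 0,"dz": 0,"wx": 0,"wy": 0,"wz": 0,"claw": 88},{"dx": 1,"dy": 0,"dz": 0,"wx": 0,"wy": 0,"wz": 0,"claw": 88},{"dx": 1,"dy": 0,"dz": 0,"wx": 0,"wy": 0,"wz": 0,"claw": 88},{"dx": 1,"dy": 0,"dz": 0,"wx": 0,"wy": 0,"wz": 0,"claw": 88}]}}

```text
clock: 1.7
tool_pos: [0.4529, -0.2828, 0.2022]
eef_rot: [0.924, 0.383, -0.0, 0.0]
contact_force: [-0.5, -0.3, 1.4]
opening: 1.001
finger_force: 0.0
```

```bash
cat > w.py <<'E'
from h import *
import sys
s=get_state(); print(s['tool_pos'],R.from_quat(s['eef_rot']).as_matrix().round(3).tolist(),s['clock'],s['q'].round(2),s['contact_force'].round(1))
c=cam('wrist'); im,d=snap('wrist',sys.argv[1])
for (u,v),r in biscuits(im): print(round(u),round(v),round(r),ray('wrist',u,v,.014,c).round(4))
E
python3 w.py w2
```

```text
[ 0.45285767 -0.28282958  0.20220431] [[0.706, 0.708, 0.0], [0.708, -0.706, -0.0], [-0.0, 0.0, -1.0]] 1.7 [ 0.64  0.57 -0.26  1.84  0.21  0.75 -0.52] [-0.5 -0.3  1.4]
34 432 23 [ 0.0658 -0.2485  0.014 ]
605 432 24 [ 0.4889 -0.6702  0.014 ]
409 72 28 [ 0.577  -0.2604  0.014 ]
316 38 40 [ 0.5421 -0.1905  0.014 ]
```

View pics/w2.png

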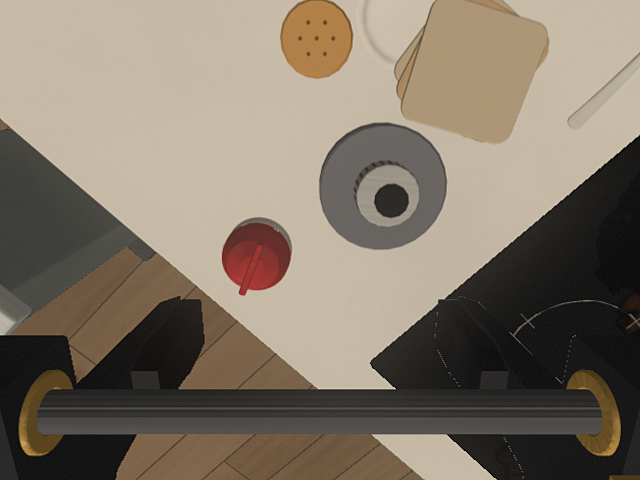

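The biscuit sits at (316,38), the lid at (383,186), the timer at (257,255), and bread slices to the right of the biscuit.

```bash
python3 - <<'E'
from h import *
c=cam('wrist'); im,d=viewer.snapshot('wrist')
def P(u,v): return (c[3]@np.array([(u-c[1])/c[0]*d[v,u],(v-c[2])/c[0]*d[v,u],d[v,u],1]))[:3].round(4)
for p in((475,70),(405,85),(400,60),(375,20),(316,38),(340,180),(430,200),(391,200)): print(p,P(*p))
hsv=cv2.cvtColor(im,cv2.COLOR_RGB2HSV); m=np.zeros((480,640),np.uint8); m[110:260,305:460]=((hsv[110:260,305:460,1]<50)&(hsv[110:260,305:460,2]<140))*255
ct=max(cv2.findContours(m,0,1)[0],key=cv2.contourArea); h=cv2.convexHull(ct); e=cv2.fitEllipse(h); print(e)
q=np.array([ray('wrist',*p[0],.02,c) for p in h])[:,:2]; print('lid',cv2.minEnclosingCircle(q.astype(np.float32)))
print(togo([.542,-.19,.003]))
E
```

```text
(475, 70) [ 0.6126 -0.2978  0.0177]
(405, 85) [ 0.5667 -0.2673  0.0139]
(400, 60) [ 0.5777 -0.251   0.0063]
(375, 20) [ 0.585  -0.2148 -0.0018]
(316, 38) [ 0.5406 -0.1919  0.013 ]
(340, 180) [ 0.4765 -0.2842  0.0217]
(430, 200) [ 0.5188 -0.3503  0.0238]
(391, 200) [ 0.4969 -0.3143  0.0697]
((382.250244140625, 182.81956481933594), (126.49240112304688, 129.6431884765625), 50.624263763427734)
lid ((0.4983845353126526, -0.3130504786968231), 0.055358123034238815)
[ 1.644 -0.037  2.486]
```

Request:
{"name": "step_arm", "arguments": {"motion": [{"dx": 0.4,"dy": -0.04,"dz": 0.2,"wx": 0,"wy": 0,"wz": 0.045,"claw": 74},{"dx": 0.8,"dy": -0.04,"dz": 0.4,"wx": 0,"wy": 0,"wz": 0.09,"claw": 74},{"dx": 1,"dy": -0.04,"dz": 0.6,"wx": 0,"wy": 0,"wz": 0.135,"claw": 74},{"dx": 1,"dy": -0.04,"dz": 0.6,"wx": 0,"wy": 0,"wz": 0.186,"claw": 74},{"dx": 1,"dy": -0.04,"dz": 0.6,"wx": 0,"wy": 0,"wz": 0.186,"claw": 74}]}}

```text
clock: 2.3
tool_pos: [0.5056, -0.2255, 0.1538]
eef_rot: [0.995, 0.099, -0.001, 0.0]
contact_force: [0.2, 0.4, -0.3]
opening: 0.839
finger_force: 0.0
```

Request:
{"name": "step_arm", "arguments": {"motion": [{"dx": 0.54,"dy": -0.356,"dz": 0,"wx": 0,"wy": 0,"wz": 0,"claw": 74},{"dx": 0.54,"dy": -0.356,"dz": 0.5,"wx": 0,"wy": 0,"wz": 0,"claw": 74},{"dx": 0.54,"dy": -0.356,"dz": 1,"wx": 0,"wy": 0,"wz": 0,"claw": 74},{"dx": 0.54,"dy": -0.356,"dz": 1,"wx": 0,"wy": 0,"wz": 0,"claw": 74},{"dx": 0.54,"dy": -0.356,"dz": 1,"wx": 0,"wy": 0,"wz": 0,"claw": 74}]}}

```text
clock: 2.8
tool_pos: [0.5423, -0.1895, 0.0747]
eef_rot: [0.995, 0.1, -0.001, 0.0]
contact_force: [-0.3, 0.3, 1.3]
opening: 0.841
finger_force: 0.0
```

```bash
python3 - <<'E'
from h import *
s=get_state(); print(s['tool_pos'],R.from_quat(s['eef_rot']).as_matrix().round(3).tolist(),s['opening'])
print(togo([.542,-.19,.003]))
E
```

```text
[ 0.54229037 -0.18949774  0.07469858] [[0.98, 0.199, -0.001], [0.199, -0.98, -0.001], [-0.001, 0.0, -1.0]] 0.8408430249179878
[-0.004  0.005  0.896]
```

Request:
{"name": "step_arm", "arguments": {"motion": [{"dx": 0,"dy": 0,"dz": 0.5,"wx": 0,"wy": 0,"wz": 0,"claw": 74},{"dx": 0,"dy": 0,"dz": 0.75,"wx": 0,"wy": 0,"wz": 0,"claw": 74},{"dx": 0,"dy": 0,"dz": 0.89,"wx": 0,"wy": 0,"wz": 0,"claw": 74},{"dx": 0,"dy": 0,"dz": 0.89,"wx": 0,"wy": 0,"wz": 0,"claw": 74},{"dx": 0,"dy": 0,"dz": 0.89,"wx": 0,"wy": 0,"wz": 0,"claw": 40},{"dx": 0,"dy": 0,"dz": 0.89,"wx": 0,"wy": 0,"wz": 0,"claw": 40},{"dx": 0,"dy": 0,"dz": 0.89,"wx": 0,"wy": 0,"wz": 0,"claw": 40},{"dx": 0,"dy": 0,"dz": 0.89,"wx": 0,"wy": 0,"wz": 0,"claw": 40}], "force": 25}}

```text
clock: 3.6
tool_pos: [0.5436, -0.1879, 0.0038]
eef_rot: [0.995, 0.1, 0.001, 0.0]
contact_force: [0.1, 0.5, 0.3]
opening: 0.505
finger_force: 0.0
```

Request:
{"name": "step_arm", "arguments": {"motion": [{"dx": 0,"dy": 0,"dz": -0.3,"wx": 0,"wy": 0,"wz": 0,"claw": 40},{"dx": 0,"dy": 0,"dz": -0.6,"wx": 0,"wy": 0,"wz": 0,"claw": 40},{"dx": 0,"dy": 0,"dz": -1,"wx": 0,"wy": 0,"wz": 0,"claw": 40}]}}

```text
clock: 3.9
tool_pos: [0.5422, -0.1875, 0.0833]
eef_rot: [0.995, 0.101, -0.001, -0.0]
contact_force: [0.1, 1.0, 0.1]
opening: 0.452
finger_force: 0.0
```

Request:
{"name": "step_arm", "arguments": {"motion": [{"dx": 0,"dy": 0,"dz": -0.4,"wx": 0,"wy": 0,"wz": 0,"claw": 40},{"dx": 0,"dy": 0,"dz": -1,"wx": 0,"wy": 0,"wz": 0,"claw": 40},{"dx": 0,"dy": 0,"dz": -1,"wx": 0,"wy": 0,"wz": 0,"claw": 40},{"dx": 0,"dy": 0,"dz": -1,"wx": 0,"wy": 0,"wz": 0,"claw": 40}]}}

```text
clock: 4.3
tool_pos: [0.5437, -0.188, 0.1643]
eef_rot: [0.995, 0.1, 0.001, 0.001]
contact_force: [-0.0, -0.6, -0.7]
opening: 0.454
finger_force: 0.0
```

```bash
python3 - <<'E'
from h import *
s=get_state(); print(s['opening'],s['finger_force']); print(togo([.487,.016,.16]))
im,d=viewer.snapshot('side')
cv2.imwrite('pics/crop1.png',cv2.resize(im[100:300,230:480,::-1],(750,600)))
im,d=viewer.snapshot('top'); cv2.imwrite('pics/crop2.png',cv2.resize(im[200:300,250:470,::-1],(792,360),interpolation=cv2.INTER_CUBIC))
E
```

```text
0.4537622619410161 0.0
[-0.185 -2.64   0.05 ]
```

View pics/crop2.png

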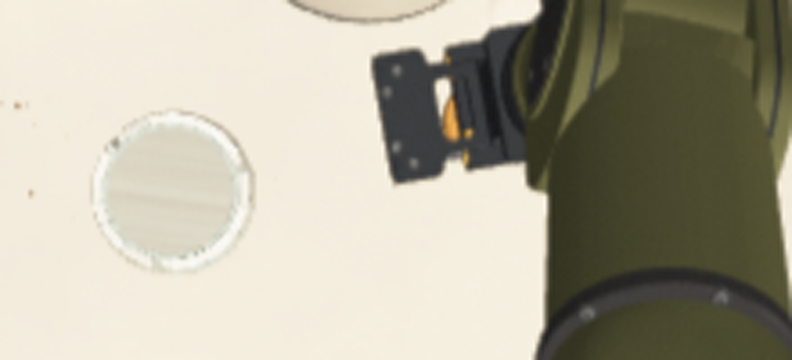

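Closed to 40 mm with no grip, so the grasp missed. A biscuit is still visible at crop (455,120) below the gripper. I'll look with the wrist camera.

```bash
python3 w.py w3; python3 - <<'E'
from h import *
im,d=viewer.snapshot('top')
for (u,v),r in biscuits(im):
    if 160<v<310: print(u,v,r,ray('top',u,v,.014).round(3))
E
```

```text
[ 0.5421123  -0.18748329  0.16216177] [[0.98, 0.2, -0.002], [0.2, -0.98, 0.0], [-0.002, -0.001, -1.0]] 4.4 [ 0.29  0.67 -0.06  1.77  0.06  0.71 -1.17] [ 0.1 -0.2 -0.6]
471 434 20 [ 0.3585 -0.3698  0.014 ]
166 434 21 [ 0.3023 -0.0904  0.014 ]
323 208 36 [ 0.5432 -0.1898  0.014 ]
420 184 24 [ 0.5774 -0.2597  0.014 ]
454 88 46 [ 0.6489 -0.2648  0.014 ]
176.42857360839844 295.3809509277344 12.055336952209473 [0.378 0.306 0.014]
218.1685028076172 287.7762451171875 11.94061279296875 [0.399 0.207 0.014]
```

View pics/w3.png

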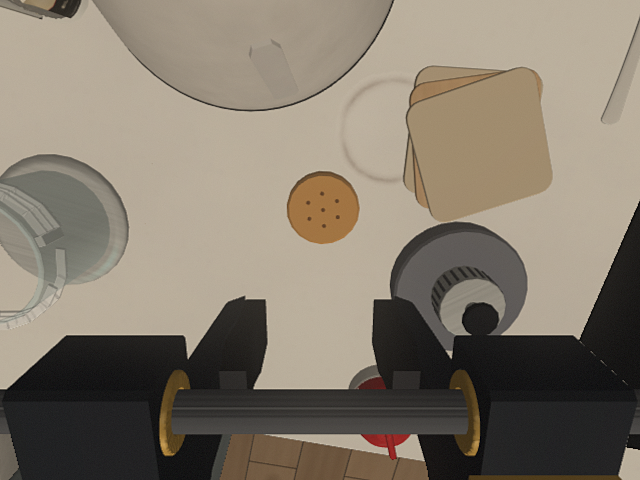

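The biscuit at (323,208) hasn't moved. I'll check where the real fingertips sit relative to the TCP.

```bash
python3 - <<'E'
from h import *
s=get_state(); c=cam('wrist'); im,d=viewer.snapshot('wrist'); r=R.from_quat(s['eef_rot']).as_matrix(); t=s['tool_pos']
for k in(0,-.019):
  for y in(-.02,.02): print(k,y,np.round(proj('wrist',t+r@[0,y,k],c)))
def P(u,v): return (c[3]@np.array([(u-c[1])/c[0]*d[v,u],(v-c[2])/c[0]*d[v,u],d[v,u],1]))[:3]
for p in((250,300),(263,303),(265,340),(378,302),(375,340),(400,303),(232,380),(250,320),(238,300)): print(p,(r.T@(P(*p)-t)*1000).round(1))
E
```

```text
0 -0.02 [276. 284.]
0 0.02 [363. 284.]
-0.019 -0.02 [271. 302.]
-0.019 0.02 [368. 302.]
(250, 300) [  9.3 -25.7 -36.2]
(263, 303) [  9.8 -20.4 -39.9]
(265, 340) [ -4.2 -20.  -41.7]
(378, 302) [  9.3  21.5 -37.9]
(375, 340) [ -2.2  19.9 -45.2]
(400, 303) [ 11.1  28.6 -42.6]
(232, 380) [  6.7 -23.9 -81.3]
(250, 320) [  8.6 -23.6 -50.6]
(238, 300) [ 10.8 -29.5 -39.4]
```

The finger ends appear about 35 mm behind the reported TCP, which would explain the miss: the tips passed over the biscuit. I'll go down in small steps and watch the force.

Request:
{"name": "step_arm", "arguments": {"motion": [{"dx": 0.01,"dy": 0.03,"dz": 0.5,"wx": 0,"wy": 0,"wz": 0,"claw": 74},{"dx": 0.01,"dy": 0.03,"dz": 1,"wx": 0,"wy": 0,"wz": 0,"claw": 74},{"dx": 0.01,"dy": 0.03,"dz": 1,"wx": 0,"wy": 0,"wz": 0,"claw": 74},{"dx": 0.01,"dy": 0.03,"dz": 1,"wx": 0,"wy": 0,"wz": 0,"claw": 74}]}}

```text
clock: 4.95
tool_pos: [0.5437, -0.1898, 0.0825]
eef_rot: [0.995, 0.101, -0.001, -0.0]
contact_force: [0.8, -0.6, 0.1]
opening: 0.797
finger_force: 0.0
```

Request:
{"name": "step_arm", "arguments": {"motion": [{"dx": 0,"dy": 0,"dz": 0.5,"wx": 0,"wy": 0,"wz": 0,"claw": 74},{"dx": 0,"dy": 0,"dz": 0.85,"wx": 0,"wy": 0,"wz": 0,"claw": 74},{"dx": 0,"dy": 0,"dz": 0.94,"wx": 0,"wy": 0,"wz": 0,"claw": 74},{"dx": 0,"dy": 0,"dz": 0.98,"wx": 0,"wy": 0,"wz": 0,"claw": 74},{"dx": 0,"dy": 0,"dz": 1,"wx": 0,"wy": 0,"wz": 0,"claw": 74},{"dx": 0,"dy": 0,"dz": 1,"wx": 0,"wy": 0,"wz": 0,"claw": 74}]}}

```text
clock: 5.55
tool_pos: [0.5456, -0.1904, 0.0045]
eef_rot: [0.995, 0.1, 0.001, 0.001]
contact_force: [-1.3, 0.8, -0.5]
opening: 0.838
finger_force: 0.0
```

```bash
python3 - <<'E'
from h import *
s=get_state(); c=cam('wrist'); im,d=viewer.snapshot('wrist'); r=R.from_quat(s['eef_rot']).as_matrix(); t=s['tool_pos']; print(t,s['contact_force'],s['opening'])
def P(u,v): return (c[3]@np.array([(u-c[1])/c[0]*d[v,u],(v-c[2])/c[0]*d[v,u],d[v,u],1]))[:3]
for (u,v),rr in biscuits(im): 
  if 100<v<400: print(u,v,rr,P(int(u),int(v)))
cv2.imwrite('pics/w4.png',im[:,:,::-1])
E
```

```text
[ 0.54555436 -0.19040023  0.00454029] [-1.29193656  0.82731234 -0.46369501] 0.8382806474566388
317.5076599121094 297.49847412109375 64.54081726074219 [ 0.54352394 -0.18970661  0.01433275]
494.5 250.0 45.235595703125 [ 0.57874482 -0.26030366  0.01077975]
```

View pics/w4.png

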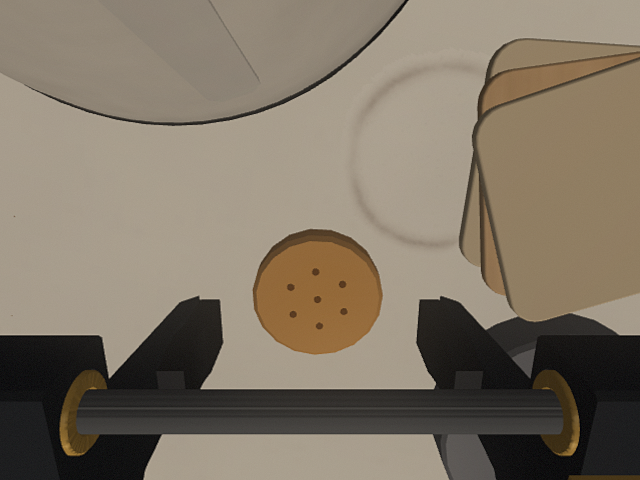

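The fingertips (row 298) are clearly above the biscuit at (317,297), so there's room to go lower.

Request:
{"name": "step_arm", "arguments": {"motion": [{"dx": -0.02,"dy": 0,"dz": 0.06,"wx": 0,"wy": 0,"wz": 0,"claw": 74},{"dx": -0.02,"dy": 0,"dz": 0.12,"wx": 0,"wy": 0,"wz": 0,"claw": 74},{"dx": -0.02,"dy": 0,"dz": 0.18,"wx": 0,"wy": 0,"wz": 0,"claw": 74},{"dx": -0.02,"dy": 0,"dz": 0.18,"wx": 0,"wy": 0,"wz": 0,"claw": 74}]}}

```text
clock: 6.0
tool_pos: [0.5422, -0.1901, -0.0122]
eef_rot: [0.995, 0.1, -0.001, -0.0]
contact_force: [0.3, 0.6, -0.3]
opening: 0.838
finger_force: 0.0
```

Request:
{"name": "step_arm", "arguments": {"motion": [{"dx": 0,"dy": 0,"dz": 0.03,"wx": 0,"wy": 0,"wz": 0,"claw": 74},{"dx": 0,"dy": 0,"dz": 0.06,"wx": 0,"wy": 0,"wz": 0,"claw": 74},{"dx": 0,"dy": 0,"dz": 0.06,"wx": 0,"wy": 0,"wz": 0,"claw": 74}]}}

```text
clock: 6.3
tool_pos: [0.5426, -0.1902, -0.0165]
eef_rot: [0.995, 0.1, -0.0, -0.0]
contact_force: [0.2, -0.0, 0.2]
opening: 0.844
finger_force: 0.0
```

Request:
{"name": "step_arm", "arguments": {"motion": [{"dx": 0,"dy": 0,"dz": 0.04,"wx": 0,"wy": 0,"wz": 0,"claw": 74},{"dx": 0,"dy": 0,"dz": 0.08,"wx": 0,"wy": 0,"wz": 0,"claw": 74},{"dx": 0,"dy": 0,"dz": 0.08,"wx": 0,"wy": 0,"wz": 0,"claw": 74}]}}

```text
clock: 6.6
tool_pos: [0.5425, -0.1902, -0.023]
eef_rot: [0.995, 0.1, -0.0, -0.0]
contact_force: [0.3, -0.0, -0.8]
opening: 0.841
finger_force: 0.0
```

Request:
{"name": "step_arm", "arguments": {"motion": [{"dx": 0,"dy": 0,"dz": 0.03,"wx": 0,"wy": 0,"wz": 0,"claw": 74},{"dx": 0,"dy": 0,"dz": 0.05,"wx": 0,"wy": 0,"wz": 0,"claw": 74},{"dx": 0,"dy": 0,"dz": 0.05,"wx": 0,"wy": 0,"wz": 0,"claw": 74}]}}

```text
clock: 6.9
tool_pos: [0.5426, -0.1902, -0.0268]
eef_rot: [0.995, 0.1, -0.0, -0.0]
contact_force: [0.1, 0.4, -0.1]
opening: 0.84
finger_force: 0.0
```

```bash
python3 - <<'E'
from h import *
s=get_state(); print(s['tool_pos'],s['contact_force'])
c=cam('wrist'); im,d=viewer.snapshot('wrist')
def P(u,v): return (c[3]@np.array([(u-c[1])/c[0]*d[v,u],(v-c[2])/c[0]*d[v,u],d[v,u],1]))[:3].round(4)
for v in range(290,345,6): print(v,P(212,v),P(425,v),P(318,v))
E
```

```text
[ 0.54262034 -0.19023188 -0.02680443] [ 0.12011451  0.42811254 -0.08400207]
290 [ 0.5424 -0.147  -0.0015] [ 0.5592 -0.2294 -0.0015] [ 0.5572 -0.1867  0.0133]
296 [ 0.5398 -0.1473 -0.0015] [ 0.5571 -0.2298 -0.0007] [ 0.5552 -0.1872  0.0139]
302 [ 0.5438 -0.1498  0.0111] [ 0.5595 -0.2263  0.0113] [ 0.5528 -0.1876  0.0136]
308 [ 0.5439 -0.1509  0.0158] [ 0.5593 -0.2251  0.0163] [ 0.5507 -0.1881  0.0142]
314 [ 0.5445 -0.1521  0.021 ] [ 0.5579 -0.2251  0.0181] [ 0.5482 -0.1886  0.0139]
320 [ 0.543  -0.1526  0.0224] [ 0.5562 -0.2252  0.0193] [ 0.5458 -0.1891  0.0137]
326 [ 0.5401 -0.1527  0.0213] [ 0.5544 -0.2255  0.0204] [ 0.544  -0.1894  0.0148]
332 [ 0.5388 -0.1533  0.0231] [ 0.552  -0.2262  0.0202] [ 0.5409 -0.1901  0.0136]
338 [ 0.5369 -0.1537  0.0237] [ 0.5498 -0.2268  0.0203] [ 0.5383 -0.1906  0.0134]
344 [ 0.5349 -0.1541  0.0242] [ 0.5481 -0.227   0.0215] [ 0.5363 -0.191   0.0142]
```

Request:
{"name": "step_arm", "arguments": {"motion": [{"dx": 0,"dy": 0,"dz": 0.03,"wx": 0,"wy": 0,"wz": 0,"claw": 74},{"dx": 0,"dy": 0,"dz": 0.06,"wx": 0,"wy": 0,"wz": 0,"claw": 74},{"dx": 0,"dy": 0,"dz": 0.06,"wx": 0,"wy": 0,"wz": 0,"claw": 50},{"dx": 0,"dy": 0,"dz": 0.06,"wx": 0,"wy": 0,"wz": 0,"claw": 50},{"dx": 0,"dy": 0,"dz": 0.06,"wx": 0,"wy": 0,"wz": 0,"claw": 50},{"dx": 0,"dy": 0,"dz": 0.06,"wx": 0,"wy": 0,"wz": 0,"claw": 50},{"dx": 0,"dy": 0,"dz": 0.06,"wx": 0,"wy": 0,"wz": 0,"claw": 50},{"dx": 0,"dy": 0,"dz": 0.06,"wx": 0,"wy": 0,"wz": 0,"claw": 50}], "force": 25}}

```text
clock: 7.75
tool_pos: [0.5428, -0.1903, -0.0313]
eef_rot: [0.995, 0.1, 0.0, 0.0]
contact_force: [1.0, -0.9, -0.3]
opening: 0.645
finger_force: 25.0
```

Gripped at 57 mm with 25 N. I'll lift, go over the jar and check.

Request:
{"name": "step_arm", "arguments": {"motion": [{"dx": 0,"dy": 0,"dz": -0.3,"wx": 0,"wy": 0,"wz": 0,"claw": 50},{"dx": 0,"dy": 0,"dz": -0.6,"wx": 0,"wy": 0,"wz": 0,"claw": 50},{"dx": 0,"dy": 0,"dz": -1,"wx": 0,"wy": 0,"wz": 0,"claw": 50}]}}

```text
clock: 8.05
tool_pos: [0.5418, -0.19, 0.0486]
eef_rot: [0.995, 0.1, -0.001, -0.0]
contact_force: [-0.1, 0.1, -1.5]
opening: 0.647
finger_force: 25.0
```

Request:
{"name": "step_arm", "arguments": {"motion": [{"dx": 0,"dy": 0,"dz": -0.4,"wx": 0,"wy": 0,"wz": 0,"claw": 50},{"dx": 0,"dy": 0,"dz": -0.8,"wx": 0,"wy": 0,"wz": 0,"claw": 50}]}}

```text
clock: 8.25
tool_pos: [0.5424, -0.1902, 0.1139]
eef_rot: [0.995, 0.1, -0.0, -0.0]
contact_force: [1.2, 0.5, -0.2]
opening: 0.649
finger_force: 25.0
```

Request:
{"name": "step_arm", "arguments": {"motion": [{"dx": 0,"dy": -0.4,"dz": 0,"wx": 0,"wy": 0,"wz": 0,"claw": 50},{"dx": -0.1,"dy": -1,"dz": 0,"wx": 0,"wy": 0,"wz": 0,"claw": 50}]}}

```text
clock: 8.45
tool_pos: [0.5213, -0.1159, 0.114]
eef_rot: [0.995, 0.098, 0.003, 0.002]
contact_force: [-0.2, 1.1, -1.1]
opening: 0.648
finger_force: 25.0
```

Request:
{"name": "step_arm", "arguments": {"motion": [{"dx": 0,"dy": -0.5,"dz": 0,"wx": 0,"wy": 0,"wz": 0,"claw": 50},{"dx": -0.07,"dy": -1,"dz": 0,"wx": 0,"wy": 0,"wz": 0,"claw": 50}]}}

```text
clock: 8.65
tool_pos: [0.4976, -0.0345, 0.1129]
eef_rot: [0.995, 0.1, 0.001, -0.0]
contact_force: [0.4, 0.2, -0.5]
opening: 0.647
finger_force: 25.0
```

Request:
{"name": "step_arm", "arguments": {"motion": [{"dx": 0,"dy": -0.4,"dz": 0,"wx": 0,"wy": 0,"wz": 0,"claw": 50},{"dx": 0,"dy": -0.66,"dz": 0,"wx": 0,"wy": 0,"wz": 0,"claw": 50},{"dx": 0,"dy": -0.66,"dz": 0,"wx": 0,"wy": 0,"wz": 0,"claw": 50},{"dx": 0,"dy": -0.66,"dz": 0,"wx": 0,"wy": 0,"wz": 0,"claw": 50}]}}

```text
clock: 9.05
tool_pos: [0.4871, 0.0151, 0.1127]
eef_rot: [0.995, 0.101, 0.0, 0.0]
contact_force: [-0.8, -0.9, -0.7]
opening: 0.648
finger_force: 25.0
```

```bash
python3 w.py w5; python3 -c "
from h import *
s=get_state(); print(s['opening'],s['finger_force'],togo([.4867,.0155,.071]))"
```

```text
[0.48707077 0.01509158 0.11272159] [[0.98, 0.2, 0.0], [0.2, -0.98, -0.001], [0.0, 0.001, -1.0]] 9.05 [-0.13  0.66  0.    2.07 -0.    0.41 -1.49] [-0.8 -0.9 -0.7]
118 435 20 [0.2865 0.1369 0.014 ]
320 331 79 [ 0.4097 -0.001   0.014 ]
34 290 42 [0.4012 0.2037 0.014 ]
0.643661265501009 24.999687373638153 [-0.003 -0.018  0.521]
```

View pics/w5.png

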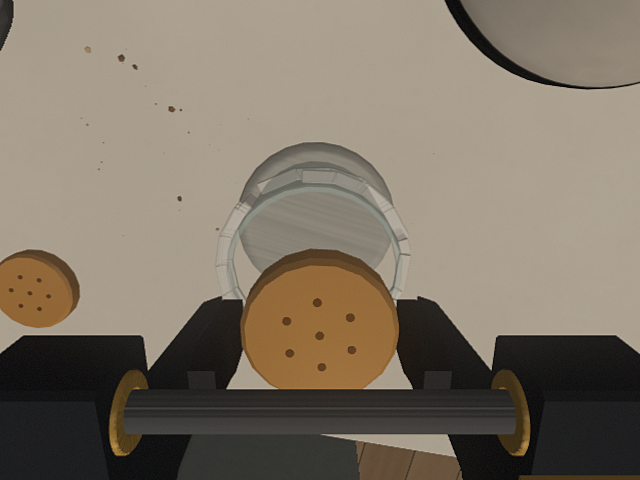

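The biscuit is held at (320,330) and the jar mouth is centred around column 314. I'll shift by 2 mm, lower and release.

Request:
{"name": "step_arm", "arguments": {"motion": [{"dx": 0,"dy": -0.03,"dz": 0.25,"wx": 0,"wy": 0,"wz": 0,"claw": 50},{"dx": 0,"dy": -0.03,"dz": 0.5,"wx": 0,"wy": 0,"wz": 0,"claw": 50},{"dx": 0,"dy": -0.03,"dz": 0.53,"wx": 0,"wy": 0,"wz": 0,"claw": 50},{"dx": 0,"dy": -0.03,"dz": 0.53,"wx": 0,"wy": 0,"wz": 0,"claw": 50},{"dx": 0,"dy": -0.03,"dz": 0.53,"wx": 0,"wy": 0,"wz": 0,"claw": 74},{"dx": 0,"dy": -0.03,"dz": 0.53,"wx": 0,"wy": 0,"wz": 0,"claw": 74},{"dx": 0,"dy": -0.03,"dz": 0.53,"wx": 0,"wy": 0,"wz": 0,"claw": 74},{"dx": 0,"dy": -0.03,"dz": 0.53,"wx": 0,"wy": 0,"wz": 0,"claw": 74}]}}

```text
clock: 9.9
tool_pos: [0.4868, 0.0179, 0.0707]
eef_rot: [0.995, 0.1, 0.001, 0.0]
contact_force: [-0.9, -0.5, 0.5]
opening: 0.84
finger_force: 0.0
```

Request:
{"name": "step_arm", "arguments": {"motion": [{"dx": 0,"dy": 0,"dz": -0.3,"wx": 0,"wy": 0,"wz": 0,"claw": 74},{"dx": 0,"dy": 0,"dz": -0.7,"wx": 0,"wy": 0,"wz": 0,"claw": 74},{"dx": 0,"dy": 0,"dz": -0.7,"wx": 0,"wy": 0,"wz": 0,"claw": 74},{"dx": 0,"dy": 0,"dz": -0.7,"wx": 0,"wy": 0,"wz": 0,"claw": 74}]}}

```text
clock: 10.3
tool_pos: [0.4869, 0.0179, 0.1267]
eef_rot: [0.995, 0.1, 0.001, 0.0]
contact_force: [0.7, -1.1, -0.6]
opening: 0.838
finger_force: 0.0
```

```bash
python3 w.py w6; python3 - <<'E'
from h import *
im,d=viewer.snapshot('top')
for (u,v),r in biscuits(im):
    if 160<v<310: print(u,v,r,ray('top',u,v,.014).round(4))
print(togo([.399,.207,.09]))
E
```

```text
[0.48688752 0.01792983 0.12674573] [[0.98, 0.2, 0.002], [0.2, -0.98, 0.0], [0.002, 0.0, -1.0]] 10.3 [-0.13  0.64  0.    2.06 -0.    0.45 -1.5 ] [ 0.7 -1.1 -0.6]
72 436 21 [0.2646 0.1831 0.014 ]
47 286 40 [0.3982 0.2054 0.014 ]
321 226 41 [0.484  0.0158 0.014 ]
176.5 295.5 12.020915031433105 [0.3773 0.3055 0.014 ]
218.1685028076172 287.7762451171875 11.94061279296875 [0.3987 0.2066 0.014 ]
[-0.59  -2.533  0.446]
```

View pics/w6.png

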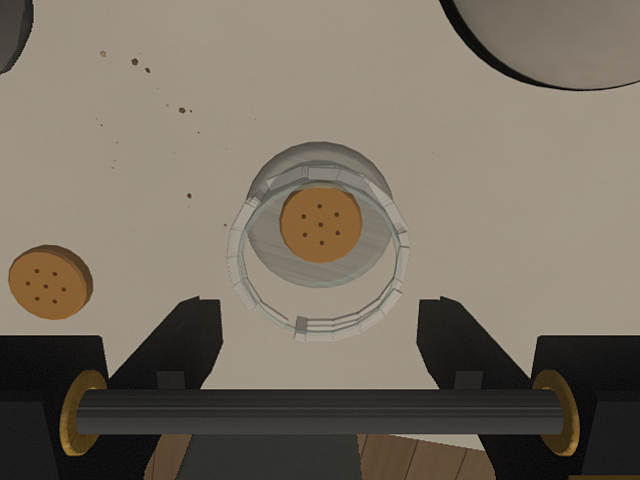

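Biscuit 1 lies flat in the jar (321,226). Next is biscuit B at (47,286).

Request:
{"name": "step_arm", "arguments": {"motion": [{"dx": -0.1,"dy": -0.4,"dz": 0,"wx": 0,"wy": 0,"wz": 0,"claw": 74},{"dx": -0.3,"dy": -1,"dz": 0,"wx": 0,"wy": 0,"wz": 0,"claw": 74}]}}

```text
clock: 10.6
tool_pos: [0.4483, 0.0893, 0.1253]
eef_rot: [0.995, 0.097, 0.0, 0.001]
contact_force: [-0.4, 2.1, -0.1]
opening: 0.842
finger_force: 0.0
```

Request:
{"name": "step_arm", "arguments": {"motion": [{"dx": -0.15,"dy": -0.5,"dz": 0,"wx": 0,"wy": 0,"wz": 0,"claw": 74},{"dx": -0.29,"dy": -1,"dz": 0,"wx": 0,"wy": 0,"wz": 0,"claw": 74}]}}

```text
clock: 10.8
tool_pos: [0.4067, 0.1656, 0.1252]
eef_rot: [0.995, 0.1, -0.001, 0.0]
contact_force: [-0.1, 1.2, 0.6]
opening: 0.841
finger_force: 0.0
```

Request:
{"name": "step_arm", "arguments": {"motion": [{"dx": 0,"dy": -0.4,"dz": 0.1,"wx": 0,"wy": 0,"wz": 0,"claw": 74},{"dx": 0,"dy": -0.53,"dz": 0.5,"wx": 0,"wy": 0,"wz": 0,"claw": 74},{"dx": 0,"dy": -0.53,"dz": 0.9,"wx": 0,"wy": 0,"wz": 0,"claw": 74},{"dx": 0,"dy": -0.53,"dz": 0.9,"wx": 0,"wy": 0,"wz": 0,"claw": 74},{"dx": 0,"dy": -0.53,"dz": 0.9,"wx": 0,"wy": 0,"wz": 0,"claw": 74}]}}

```text
clock: 11.3
tool_pos: [0.3992, 0.2053, 0.0537]
eef_rot: [0.995, 0.1, -0.001, 0.001]
contact_force: [0.8, -0.6, 0.9]
opening: 0.838
finger_force: 0.0
```

```bash
python3 w.py w7; python3 - <<'E'
from h import *
print(togo([.3985,.2062,-.0315]))
c=cam('wrist')
E
```

```text
[0.39920233 0.20526328 0.0536627 ] [[0.98, 0.199, -0.003], [0.199, -0.98, -0.002], [-0.003, 0.001, -1.0]] 11.3 [-0.6   0.76  0.03  2.21 -0.12  0.18 -1.83] [ 0.8 -0.6  0.9]
72 436 21 [0.2505 0.3336 0.014 ]
131 256 53 [0.3782 0.3056 0.014 ]
315 254 52 [0.3995 0.2075 0.014 ]
[-0.017 -0.013  1.075]
```

Request:
{"name": "step_arm", "arguments": {"motion": [{"dx": 0,"dy": -0.02,"dz": 0.5,"wx": 0,"wy": 0,"wz": 0,"claw": 74},{"dx": 0,"dy": -0.02,"dz": 0.9,"wx": 0,"wy": 0,"wz": 0,"claw": 74},{"dx": 0,"dy": -0.02,"dz": 1,"wx": 0,"wy": 0,"wz": 0,"claw": 74},{"dx": 0,"dy": -0.02,"dz": 1,"wx": 0,"wy": 0,"wz": 0,"claw": 74}]}}

```text
clock: 11.75
tool_pos: [0.4051, 0.2105, -0.0201]
eef_rot: [0.995, 0.101, -0.005, 0.002]
contact_force: [0.2, 0.3, -0.2]
opening: 0.836
finger_force: 0.0
```

Request:
{"name": "step_arm", "arguments": {"motion": [{"dx": 0,"dy": 0,"dz": 0.04,"wx": 0,"wy": 0,"wz": 0,"claw": 74},{"dx": 0,"dy": 0,"dz": 0.07,"wx": 0,"wy": 0,"wz": 0,"claw": 74},{"dx": 0,"dy": 0,"dz": 0.07,"wx": 0,"wy": 0,"wz": 0,"claw": 50},{"dx": 0,"dy": 0,"dz": 0.07,"wx": 0,"wy": 0,"wz": 0,"claw": 50},{"dx": 0,"dy": 0,"dz": 0.07,"wx": 0,"wy": 0,"wz": 0,"claw": 50},{"dx": 0,"dy": 0,"dz": 0.07,"wx": 0,"wy": 0,"wz": 0,"claw": 50},{"dx": 0,"dy": 0,"dz": 0.07,"wx": 0,"wy": 0,"wz": 0,"claw": 50},{"dx": 0,"dy": 0,"dz": 0.07,"wx": 0,"wy": 0,"wz": 0,"claw": 50}]}}

```text
clock: 12.55
tool_pos: [0.4053, 0.2107, -0.0246]
eef_rot: [0.995, 0.101, -0.005, 0.001]
contact_force: [1.4, -0.1, 8.3]
opening: 0.625
finger_force: 25.0
```

Request:
{"name": "step_arm", "arguments": {"motion": [{"dx": 0,"dy": 0,"dz": -0.3,"wx": 0,"wy": 0,"wz": 0,"claw": 50},{"dx": 0,"dy": 0,"dz": -0.6,"wx": 0,"wy": 0,"wz": 0,"claw": 50},{"dx": 0,"dy": 0,"dz": -1,"wx": 0,"wy": 0,"wz": 0,"claw": 50}]}}

```text
clock: 12.85
tool_pos: [0.4045, 0.2107, 0.0551]
eef_rot: [0.995, 0.101, -0.007, 0.002]
contact_force: [0.5, 0.7, -0.7]
opening: 0.622
finger_force: 25.0
```

Request:
{"name": "step_arm", "arguments": {"motion": [{"dx": 0,"dy": 0,"dz": -0.4,"wx": 0,"wy": 0,"wz": 0,"claw": 50},{"dx": 0,"dy": 0,"dz": -0.8,"wx": 0,"wy": 0,"wz": 0,"claw": 50},{"dx": 0,"dy": 0,"dz": -0.8,"wx": 0,"wy": 0,"wz": 0,"claw": 50}]}}

```text
clock: 13.15
tool_pos: [0.4077, 0.2119, 0.1215]
eef_rot: [0.995, 0.101, -0.003, 0.001]
contact_force: [-0.0, 0.5, -0.3]
opening: 0.615
finger_force: 25.0
```

```bash
python3 - <<'E'
from h import *
print(togo([.4867,.0165,.071]))
s=get_state(); print(s['opening'],s['finger_force'])
E
```

```text
[0.479 2.59  0.631]
0.61490002475086 25.000101327896118
```

Near the reach limit the arm ended about 7 mm off, so it holds the biscuit off-centre (54 mm). I'll check how it sits.

```bash
python3 w.py w8; python3 - <<'E'
from h import *
s=get_state(); print(s['opening'])
E
```

```text
[0.40774962 0.21187192 0.12153007] [[0.979, 0.201, -0.006], [0.201, -0.98, -0.002], [-0.006, 0.001, -1.0]] 13.15 [-0.91  0.7   0.56  2.15 -0.78  0.51 -1.13] [-0.   0.5 -0.3]
126 434 21 [0.1987 0.3315 0.014 ]
319 338 74 [0.3184 0.1934 0.014 ]
181 234 41 [0.3793 0.3048 0.014 ]
0.6138288624130048
```

View pics/w8.png

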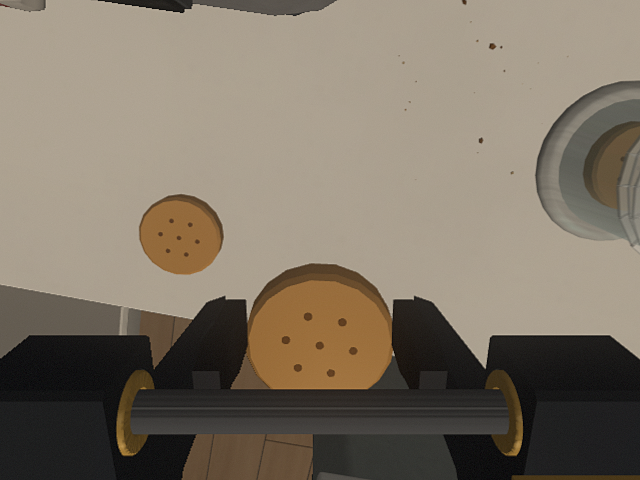

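Request:
{"name": "step_arm", "arguments": {"motion": [{"dx": 0.1,"dy": 0.3,"dz": 0,"wx": 0,"wy": 0,"wz": 0,"claw": 50},{"dx": 0.2,"dy": 0.6,"dz": 0,"wx": 0,"wy": 0,"wz": 0,"claw": 50},{"dx": 0.2,"dy": 1,"dz": 0,"wx": 0,"wy": 0,"wz": 0,"claw": 50}]}}

```text
clock: 13.5
tool_pos: [0.4379, 0.1366, 0.1172]
eef_rot: [0.995, 0.103, -0.006, 0.002]
contact_force: [0.6, -0.3, -0.6]
opening: 0.619
finger_force: 25.0
```

Request:
{"name": "step_arm", "arguments": {"motion": [{"dx": 0.1,"dy": 0.4,"dz": 0,"wx": 0,"wy": 0,"wz": 0,"claw": 50},{"dx": 0.2,"dy": 0.8,"dz": 0,"wx": 0,"wy": 0,"wz": 0,"claw": 50},{"dx": 0.2,"dy": 1,"dz": 0,"wx": 0,"wy": 0,"wz": 0,"claw": 50}]}}

```text
clock: 13.8
tool_pos: [0.4704, 0.0578, 0.1175]
eef_rot: [0.995, 0.1, -0.006, 0.003]
contact_force: [0.3, 0.4, -0.5]
opening: 0.619
finger_force: 25.0
```

Request:
{"name": "step_arm", "arguments": {"motion": [{"dx": 0.1,"dy": 0.3,"dz": 0,"wx": 0,"wy": 0,"wz": 0,"claw": 50},{"dx": 0.18,"dy": 0.59,"dz": 0,"wx": 0,"wy": 0,"wz": 0,"claw": 50},{"dx": 0.18,"dy": 0.59,"dz": 0,"wx": 0,"wy": 0,"wz": 0,"claw": 50},{"dx": 0.18,"dy": 0.59,"dz": 0,"wx": 0,"wy": 0,"wz": 0,"claw": 50}]}}

```text
clock: 14.2
tool_pos: [0.492, 0.0177, 0.1172]
eef_rot: [0.995, 0.101, -0.007, 0.001]
contact_force: [0.2, 0.6, 0.2]
opening: 0.617
finger_force: 25.0
```

```bash
python3 - <<'E'
from h import *
s=get_state(); c=cam('wrist'); im,d=snap('wrist','w9'); t=s['tool_pos']; r=R.from_quat(s['eef_rot']).as_matrix()
print(t,s['q'].round(2),s['opening'],s['finger_force'],togo([.4867,.0165,.077]))
hsv=cv2.cvtColor(im,cv2.COLOR_RGB2HSV); m=cv2.inRange(hsv,(8,110,120),(22,255,255)); m[388:]=0; m[:230]=0
ct=max(cv2.findContours(m,0,1)[0],key=cv2.contourArea); p=ct[:,0]; p=p[p[:,1]<360]
z=t[2]+.0246+.014
q=np.array([ray('wrist',*a,z,c) for a in p]); q=(q-t)@r
# circle of radius 29 from front-edge points
from scipy.optimize import least_squares
sol=least_squares(lambda a:np.hypot(q[:,0]-a[0],q[:,1]-a[1])-.029,[0,0],loss='soft_l1',f_scale=.001).x; print('biscuit in tool',sol)
E
```

```text
[0.49196809 0.01771631 0.1172335 ] [-0.44  0.73  0.52  2.05 -0.68  0.55 -0.8 ] 0.6170760521153368 25.00007003545761 [-0.059  0.012  0.505]
biscuit in tool [-0.0112287   0.00031224]
```

Request:
{"name": "step_arm", "arguments": {"motion": [{"dx": 0.08,"dy": 0.01,"dz": 0.2,"wx": 0,"wy": 0,"wz": 0,"claw": 50},{"dx": 0.08,"dy": 0.01,"dz": 0.4,"wx": 0,"wy": 0,"wz": 0,"claw": 50},{"dx": 0.08,"dy": 0.01,"dz": 0.5,"wx": 0,"wy": 0,"wz": 0,"claw": 50},{"dx": 0.08,"dy": 0.01,"dz": 0.5,"wx": 0,"wy": 0,"wz": 0,"claw": 50},{"dx": 0.08,"dy": 0.01,"dz": 0.5,"wx": 0,"wy": 0,"wz": 0,"claw": 74},{"dx": 0.08,"dy": 0.01,"dz": 0.5,"wx": 0,"wy": 0,"wz": 0,"claw": 74},{"dx": 0.08,"dy": 0.01,"dz": 0.5,"wx": 0,"wy": 0,"wz": 0,"claw": 74},{"dx": 0.08,"dy": 0.01,"dz": 0.5,"wx": 0,"wy": 0,"wz": 0,"claw": 74}]}}

```text
clock: 15.05
tool_pos: [0.4992, 0.0179, 0.0784]
eef_rot: [0.995, 0.102, -0.006, 0.002]
contact_force: [1.0, -0.4, -0.2]
opening: 0.841
finger_force: 0.0
```

Request:
{"name": "step_arm", "arguments": {"motion": [{"dx": 0,"dy": 0,"dz": -0.3,"wx": 0,"wy": 0,"wz": 0,"claw": 74},{"dx": 0,"dy": 0,"dz": -0.7,"wx": 0,"wy": 0,"wz": 0,"claw": 74},{"dx": 0,"dy": 0,"dz": -0.7,"wx": 0,"wy": 0,"wz": 0,"claw": 74},{"dx": 0,"dy": 0,"dz": -0.7,"wx": 0,"wy": 0,"wz": 0,"claw": 74}]}}

```text
clock: 15.45
tool_pos: [0.4999, 0.0184, 0.1345]
eef_rot: [0.995, 0.102, -0.005, 0.002]
contact_force: [-0.2, -0.0, -0.6]
opening: 0.84
finger_force: 0.0
```

```bash
python3 w.py w10; python3 - <<'E'
from h import *
im,d=viewer.snapshot('top')
for (u,v),r in biscuits(im):
    if 160<v<310: print(u,v,r,ray('top',u,v,.014).round(4))
print(togo([.377,.306,.1]))
E
```

```text
[0.49994435 0.01841084 0.13445268] [[0.979, 0.202, -0.01], [0.202, -0.979, -0.005], [-0.011, 0.003, -1.0]] 15.45 [-0.46  0.71  0.56  2.02 -0.65  0.6  -0.83] [-0.2 -0.  -0.6]
72 436 21 [0.266  0.1873 0.014 ]
320 240 41 [0.4824 0.0136 0.014 ]
176.3947296142578 295.5 11.946722030639648 [0.3773 0.3058 0.014 ]
[-0.76  -3.828  0.42 ]
```

View pics/w10.png

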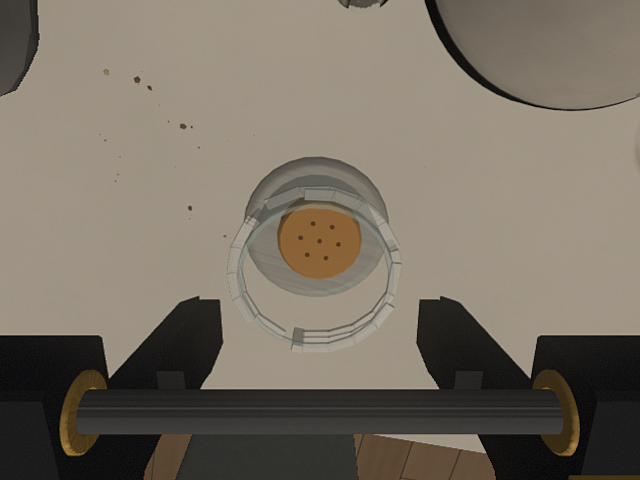

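Two biscuits are stacked flat in the jar (320,240). Now biscuit A, correcting the slight tilt on the way.

Request:
{"name": "step_arm", "arguments": {"motion": [{"dx": -0.1,"dy": -0.4,"dz": 0,"wx": 0.001,"wy": 0.0034,"wz": 0,"claw": 74},{"dx": -0.2,"dy": -1,"dz": 0,"wx": 0.001,"wy": 0.0034,"wz": 0,"claw": 74}]}}

```text
clock: 15.75
tool_pos: [0.4677, 0.0909, 0.1335]
eef_rot: [0.995, 0.098, -0.001, 0.001]
contact_force: [-0.0, 1.0, 0.3]
opening: 0.837
finger_force: 0.0
```

Request:
{"name": "step_arm", "arguments": {"motion": [{"dx": -0.1,"dy": -0.5,"dz": 0,"wx": 0,"wy": 0,"wz": 0,"claw": 74},{"dx": -0.2,"dy": -1,"dz": 0,"wx": 0,"wy": 0,"wz": 0,"claw": 74}]}}

```text
clock: 15.95
tool_pos: [0.4344, 0.1696, 0.1331]
eef_rot: [0.995, 0.101, -0.002, 0.0]
contact_force: [-0.2, 0.2, -0.4]
opening: 0.837
finger_force: 0.0
```

Request:
{"name": "step_arm", "arguments": {"motion": [{"dx": -0.1,"dy": -0.5,"dz": 0,"wx": 0,"wy": 0,"wz": 0,"claw": 74},{"dx": -0.2,"dy": -1,"dz": 0,"wx": 0,"wy": 0,"wz": 0,"claw": 74}]}}

```text
clock: 16.15
tool_pos: [0.4026, 0.2446, 0.1332]
eef_rot: [0.995, 0.101, -0.002, 0.0]
contact_force: [0.7, -0.2, 0.7]
opening: 0.839
finger_force: 0.0
```

Request:
{"name": "step_arm", "arguments": {"motion": [{"dx": -0.16,"dy": -0.5,"dz": 0,"wx": 0,"wy": 0,"wz": 0,"claw": 74},{"dx": -0.16,"dy": -0.83,"dz": 0.5,"wx": 0,"wy": 0,"wz": 0,"claw": 74},{"dx": -0.16,"dy": -0.83,"dz": 1,"wx": 0,"wy": 0,"wz": 0,"claw": 74},{"dx": -0.16,"dy": -0.83,"dz": 1,"wx": 0,"wy": 0,"wz": 0,"claw": 74},{"dx": -0.16,"dy": -0.83,"dz": 1,"wx": 0,"wy": 0,"wz": 0,"claw": 74}]}}

```text
clock: 16.65
tool_pos: [0.3778, 0.3044, 0.0539]
eef_rot: [0.995, 0.101, -0.002, 0.001]
contact_force: [0.1, -0.7, -0.3]
opening: 0.839
finger_force: 0.0
```

```bash
python3 w.py w11; python3 - <<'E'
from h import *
print(togo([.3775,.3058,-.0315]))
E
```

```text
[0.37780697 0.30440495 0.05394221] [[0.98, 0.2, -0.004], [0.2, -0.98, -0.002], [-0.004, 0.001, -1.0]] 16.65 [-1.03  0.83  0.43  2.11 -0.93  0.4  -1.21] [ 0.1 -0.7 -0.3]
72 435 21 [0.2289 0.4328 0.014 ]
315 252 52 [0.3792 0.3072 0.014 ]
[-0.012 -0.018  1.08 ]
```

Request:
{"name": "step_arm", "arguments": {"motion": [{"dx": 0.01,"dy": -0.025,"dz": 0.5,"wx": 0,"wy": 0,"wz": 0,"claw": 74},{"dx": 0.01,"dy": -0.025,"dz": 0.9,"wx": 0,"wy": 0,"wz": 0,"claw": 74},{"dx": 0.01,"dy": -0.025,"dz": 1,"wx": 0,"wy": 0,"wz": 0,"claw": 74},{"dx": 0.01,"dy": -0.025,"dz": 1,"wx": 0,"wy": 0,"wz": 0,"claw": 74}]}}

```text
clock: 17.1
tool_pos: [0.379, 0.3072, -0.0253]
eef_rot: [0.995, 0.1, -0.001, 0.0]
contact_force: [-0.6, -0.3, 0.7]
opening: 0.838
finger_force: 0.0
```

```bash
python3 -c "
from h import *
s=get_state(); print(s['tool_pos'],s['q'].round(2),s['contact_force'],R.from_quat(s['eef_rot']).as_matrix()[:,2],togo([.378,.306,-.0315]))"
```

```text
[ 0.3790318   0.30718266 -0.02525219] [-0.86  0.95  0.15  2.11 -0.97  0.15 -1.18] [-0.64961292 -0.25225045  0.66863824] [-1.97792658e-03 -2.54711997e-04 -9.99998011e-01] [-0.015  0.012  0.078]
```

Well centred. Final descent, grip and lift.

Request:
{"name": "step_arm", "arguments": {"motion": [{"dx": 0,"dy": 0,"dz": 0.04,"wx": 0,"wy": 0,"wz": 0,"claw": 74},{"dx": 0,"dy": 0,"dz": 0.075,"wx": 0,"wy": 0,"wz": 0,"claw": 74},{"dx": 0,"dy": 0,"dz": 0.075,"wx": 0,"wy": 0,"wz": 0,"claw": 50},{"dx": 0,"dy": 0,"dz": 0.075,"wx": 0,"wy": 0,"wz": 0,"claw": 50},{"dx": 0,"dy": 0,"dz": 0.075,"wx": 0,"wy": 0,"wz": 0,"claw": 50},{"dx": 0,"dy": 0,"dz": 0.075,"wx": 0,"wy": 0,"wz": 0,"claw": 50},{"dx": 0,"dy": 0,"dz": 0.075,"wx": 0,"wy": 0,"wz": 0,"claw": 50},{"dx": 0,"dy": 0,"dz": 0.075,"wx": 0,"wy": 0,"wz": 0,"claw": 50}]}}

```text
clock: 17.9
tool_pos: [0.3783, 0.3083, -0.0314]
eef_rot: [0.995, 0.101, -0.001, -0.0]
contact_force: [-0.8, 0.5, 5.5]
opening: 0.65
finger_force: 25.0
```

Request:
{"name": "step_arm", "arguments": {"motion": [{"dx": 0,"dy": 0,"dz": -0.3,"wx": 0,"wy": 0,"wz": 0,"claw": 50},{"dx": 0,"dy": 0,"dz": -0.6,"wx": 0,"wy": 0,"wz": 0,"claw": 50},{"dx": 0,"dy": 0,"dz": -1,"wx": 0,"wy": 0,"wz": 0,"claw": 50}]}}

```text
clock: 18.2
tool_pos: [0.3775, 0.3076, 0.0483]
eef_rot: [0.995, 0.101, -0.002, 0.0]
contact_force: [0.7, 0.2, -0.4]
opening: 0.65
finger_force: 25.0
```

Request:
{"name": "step_arm", "arguments": {"motion": [{"dx": 0,"dy": 0,"dz": -0.4,"wx": 0,"wy": 0,"wz": 0,"claw": 50},{"dx": 0,"dy": 0,"dz": -0.8,"wx": 0,"wy": 0,"wz": 0,"claw": 50},{"dx": 0,"dy": 0,"dz": -0.8,"wx": 0,"wy": 0,"wz": 0,"claw": 50}]}}

```text
clock: 18.5
tool_pos: [0.3803, 0.3092, 0.1151]
eef_rot: [0.995, 0.102, 0.002, -0.001]
contact_force: [0.3, 0.1, -0.4]
opening: 0.651
finger_force: 25.0
```

```bash
python3 -c "
from h import *
s=get_state(); print(s['tool_pos'],s['q'].round(2),s['opening'],s['finger_force'],togo([.487,.0165,.071]))"
```

```text
[0.3802828  0.30915906 0.11511792] [-1.1   0.74  0.55  2.08 -0.76  0.53 -1.36] 0.6512156798737724 25.00001460313797 [0.565 3.854 0.544]
```

Request:
{"name": "step_arm", "arguments": {"motion": [{"dx": 0.05,"dy": 0.4,"dz": 0,"wx": 0,"wy": 0,"wz": 0,"claw": 50},{"dx": 0.15,"dy": 1,"dz": 0,"wx": 0,"wy": 0,"wz": 0,"claw": 50}]}}

```text
clock: 18.7
tool_pos: [0.4052, 0.2345, 0.1112]
eef_rot: [0.994, 0.105, -0.002, -0.001]
contact_force: [0.6, -0.6, -0.2]
opening: 0.648
finger_force: 25.0
```

Request:
{"name": "step_arm", "arguments": {"motion": [{"dx": 0.1,"dy": 0.5,"dz": 0,"wx": 0,"wy": 0,"wz": 0,"claw": 50},{"dx": 0.15,"dy": 1,"dz": 0,"wx": 0,"wy": 0,"wz": 0,"claw": 50}]}}

```text
clock: 18.9
tool_pos: [0.4346, 0.1547, 0.1113]
eef_rot: [0.995, 0.102, -0.001, 0.0]
contact_force: [0.9, 0.5, -0.4]
opening: 0.647
finger_force: 25.0
```

Request:
{"name": "step_arm", "arguments": {"motion": [{"dx": 0.1,"dy": 0.5,"dz": 0,"wx": 0,"wy": 0,"wz": 0,"claw": 50},{"dx": 0.15,"dy": 1,"dz": 0,"wx": 0,"wy": 0,"wz": 0,"claw": 50}]}}

```text
clock: 19.1
tool_pos: [0.4624, 0.0789, 0.1112]
eef_rot: [0.995, 0.102, -0.001, -0.0]
contact_force: [1.6, 1.2, -0.9]
opening: 0.649
finger_force: 25.0
```

Request:
{"name": "step_arm", "arguments": {"motion": [{"dx": 0.1,"dy": 0.4,"dz": 0,"wx": 0,"wy": 0,"wz": 0,"claw": 50},{"dx": 0.12,"dy": 0.85,"dz": 0,"wx": 0,"wy": 0,"wz": 0,"claw": 50},{"dx": 0.12,"dy": 0.85,"dz": 0,"wx": 0,"wy": 0,"wz": 0,"claw": 50},{"dx": 0.12,"dy": 0.85,"dz": 0,"wx": 0,"wy": 0,"wz": 0,"claw": 50}]}}

```text
clock: 19.5
tool_pos: [0.4846, 0.0151, 0.1112]
eef_rot: [0.995, 0.1, -0.002, -0.0]
contact_force: [-0.3, 0.0, -0.1]
opening: 0.65
finger_force: 25.0
```

```bash
python3 -c "
from h import *
s=get_state(); print(s['tool_pos'],s['q'].round(2),s['opening'],s['finger_force'],togo([.487,.0165,.071]))"
```

```text
[0.48461852 0.01513773 0.11120314] [-0.39  0.72  0.44  2.08 -0.65  0.48 -0.83] 0.6501530453191131 25.00008523464203 [ 0.034 -0.01   0.502]
```

Request:
{"name": "step_arm", "arguments": {"motion": [{"dx": 0.03,"dy": -0.01,"dz": 0.25,"wx": 0,"wy": 0,"wz": 0,"claw": 50},{"dx": 0.03,"dy": -0.01,"dz": 0.5,"wx": 0,"wy": 0,"wz": 0,"claw": 50},{"dx": 0.03,"dy": -0.01,"dz": 0.5,"wx": 0,"wy": 0,"wz": 0,"claw": 50},{"dx": 0.03,"dy": -0.01,"dz": 0.5,"wx": 0,"wy": 0,"wz": 0,"claw": 74},{"dx": 0.03,"dy": -0.01,"dz": 0.5,"wx": 0,"wy": 0,"wz": 0,"claw": 74},{"dx": 0.03,"dy": -0.01,"dz": 0.5,"wx": 0,"wy": 0,"wz": 0,"claw": 74},{"dx": 0.03,"dy": -0.01,"dz": 0.5,"wx": 0,"wy": 0,"wz": 0,"claw": 74}]}}

```text
clock: 20.2
tool_pos: [0.4878, 0.0171, 0.0726]
eef_rot: [0.995, 0.102, -0.0, -0.0]
contact_force: [-0.8, -0.2, -0.1]
opening: 0.841
finger_force: 0.0
```

Request:
{"name": "step_arm", "arguments": {"motion": [{"dx": 0,"dy": 0,"dz": -0.4,"wx": 0,"wy": 0,"wz": 0,"claw": 74},{"dx": 0,"dy": 0,"dz": -0.9,"wx": 0,"wy": 0,"wz": 0,"claw": 74},{"dx": 0,"dy": 0,"dz": -0.9,"wx": 0,"wy": 0,"wz": 0,"claw": 74},{"dx": 0,"dy": 0,"dz": -0.9,"wx": 0,"wy": 0,"wz": 0,"claw": 74}]}}

```text
clock: 20.6
tool_pos: [0.4881, 0.0172, 0.1447]
eef_rot: [0.995, 0.102, -0.0, -0.0]
contact_force: [-0.2, 1.1, -0.3]
opening: 0.839
finger_force: 0.0
```

```bash
python3 w.py w12; python3 - <<'E'
from h import *
im,d=viewer.snapshot('top')
for (u,v),r in biscuits(im):
    if 160<v<310: print(u,v,r,ray('top',u,v,.014).round(4))
print(togo([.498,-.3135,.1]))
E
```

```text
[0.48808205 0.01723942 0.14466855] [[0.979, 0.202, -0.0], [0.202, -0.979, 0.0], [0.0, -0.0, -1.0]] 20.6 [-0.44  0.67  0.52  2.05 -0.6   0.57 -0.87] [-0.2  1.1 -0.3]
72 436 20 [0.246  0.1911 0.014 ]
317 231 44 [0.4756 0.0164 0.014 ]
[-0.698  4.078  0.539]
```

View pics/w12.png

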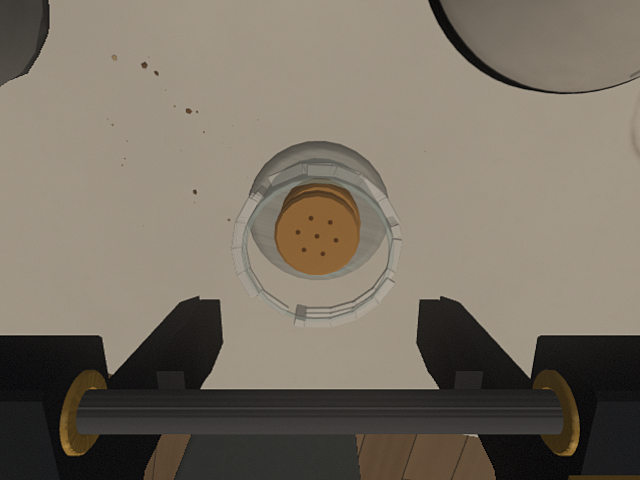

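All three biscuits are stacked flat in the jar (317,231). Now to the lid, with the jar centre measured from the ring in this view.

```bash
python3 - <<'E'
from h import *
im=cv2.imread('pics/w12.png')
c=cam('wrist')
for uv,z in(((234,243),.09),((402,243),.09),((318,158),.097),((318,328),.097),((248,211),.01),((388,211),.01),((318,141),.01)): print(uv,ray('wrist',*uv,z,c).round(4))
print('mid wrist', ((ray('wrist',234,243,.09,c)+ray('wrist',402,243,.09,c))/2).round(4),((ray('wrist',318,158,.097,c)+ray('wrist',318,328,.097,c))/2).round(4))
E
```

```text
(234, 243) [0.4794 0.0657 0.09  ]
(402, 243) [ 0.4989 -0.0285  0.09  ]
(318, 158) [0.5372 0.0284 0.097 ]
(318, 328) [0.4395 0.0083 0.097 ]
(248, 211) [0.4777 0.0701 0.01  ]
(388, 211) [ 0.499  -0.0327  0.01  ]
(318, 141) [0.5386 0.0291 0.01  ]
mid wrist [0.4891 0.0186 0.09  ] [0.4883 0.0184 0.097 ]
```

Request:
{"name": "step_arm", "arguments": {"motion": [{"dx": -0.1,"dy": 0.4,"dz": 0,"wx": 0,"wy": 0,"wz": 0,"claw": 74},{"dx": -0.17,"dy": 1,"dz": 0,"wx": 0,"wy": 0,"wz": 0,"claw": 74}]}}

```text
clock: 20.9
tool_pos: [0.4892, -0.0614, 0.1423]
eef_rot: [0.994, 0.105, -0.003, -0.002]
contact_force: [0.5, -1.1, 0.5]
opening: 0.837
finger_force: 0.0
```

Request:
{"name": "step_arm", "arguments": {"motion": [{"dx": -0.1,"dy": 0.5,"dz": 0,"wx": 0,"wy": 0,"wz": 0,"claw": 74},{"dx": -0.17,"dy": 1,"dz": 0,"wx": 0,"wy": 0,"wz": 0,"claw": 74}]}}

```text
clock: 21.1
tool_pos: [0.492, -0.1467, 0.1427]
eef_rot: [0.995, 0.101, -0.002, -0.001]
contact_force: [0.7, -0.1, 0.1]
opening: 0.84
finger_force: 0.0
```

Request:
{"name": "step_arm", "arguments": {"motion": [{"dx": -0.1,"dy": 0.5,"dz": 0,"wx": 0,"wy": 0,"wz": 0,"claw": 74},{"dx": -0.17,"dy": 1,"dz": 0,"wx": 0,"wy": 0,"wz": 0,"claw": 74}]}}

```text
clock: 21.3
tool_pos: [0.4948, -0.2276, 0.1425]
eef_rot: [0.995, 0.101, -0.002, -0.001]
contact_force: [0.2, 0.0, 0.4]
opening: 0.839
finger_force: 0.0
```

Request:
{"name": "step_arm", "arguments": {"motion": [{"dx": -0.1,"dy": 0.5,"dz": 0,"wx": 0,"wy": 0,"wz": 0,"claw": 74},{"dx": -0.19,"dy": 1,"dz": 0,"wx": 0,"wy": 0,"wz": 0,"claw": 74},{"dx": -0.19,"dy": 1,"dz": 0,"wx": 0,"wy": 0,"wz": 0,"claw": 74},{"dx": -0.19,"dy": 1,"dz": 0,"wx": 0,"wy": 0,"wz": 0,"claw": 74}]}}

```text
clock: 21.7
tool_pos: [0.4961, -0.3082, 0.1425]
eef_rot: [0.995, 0.1, -0.002, -0.001]
contact_force: [0.5, 0.8, 0.5]
opening: 0.837
finger_force: 0.0
```

```bash
python3 w.py w13; python3 - <<'E'
from h import *
c=cam('wrist'); im,d=viewer.snapshot('wrist')
vv,uu=np.mgrid[0:480,0:640]
P=np.stack([(uu-c[1])/c[0]*d,(vv-c[2])/c[0]*d,d,np.ones_like(d)],-1)@c[3].T
X=P[...,:3]; near=np.hypot(X[...,0]-.498,X[...,1]+.3135)<.09
for nm,lo,hi in(('plate',.018,.028),('hubtop',.046,.056),('cap',.062,.076)):
    m=near&(X[...,2]>lo)&(X[...,2]<hi)&(d>0)&(vv<290); 
    if m.sum()>20: print(nm,m.sum(),X[m].mean(0).round(4),cv2.minEnclosingCircle(X[m][:,:2].astype(np.float32)))
print(togo([.498,-.3135,-.0065]))
E
```

```text
[ 0.49611292 -0.30817924  0.14249825] [[0.98, 0.2, -0.004], [0.2, -0.98, 0.002], [-0.004, -0.002, -1.0]] 21.7 [ 0.21  0.76  0.47  1.77 -0.48  0.73 -0.43] [0.5 0.8 0.5]
72 433 23 [ 0.2583 -0.1336  0.014 ]
567 432 23 [ 0.3465 -0.5604  0.014 ]
plate 13069 [ 0.5074 -0.3116  0.0226] ((0.5169880986213684, -0.3112504482269287), 0.07272861897945404)
hubtop 3036 [ 0.5024 -0.3126  0.0507] ((0.49844953417778015, -0.31385985016822815), 0.025740254670381546)
cap 1309 [ 0.4993 -0.3135  0.0693] ((0.49864017963409424, -0.3135721683502197), 0.013144811615347862)
[-0.002  0.104  1.865]
```

The lid axis is at (0.4985,-0.3137) by hub and cap, and the heights match (51, 69 mm). Descend and grip the hub.

Request:
{"name": "step_arm", "arguments": {"motion": [{"dx": 0.005,"dy": 0.107,"dz": 0,"wx": -0.001,"wy": 0.001,"wz": 0,"claw": 80},{"dx": 0.005,"dy": 0.107,"dz": 0.4,"wx": -0.001,"wy": 0.001,"wz": 0,"claw": 80},{"dx": 0.005,"dy": 0.107,"dz": 0.9,"wx": -0.001,"wy": 0.001,"wz": 0,"claw": 80},{"dx": 0.005,"dy": 0.107,"dz": 0.9,"wx": -0.001,"wy": 0.001,"wz": 0,"claw": 80},{"dx": 0.005,"dy": 0.107,"dz": 0.9,"wx": -0.001,"wy": 0.001,"wz": 0,"claw": 80}]}}

```text
clock: 22.3
tool_pos: [0.4993, -0.3157, 0.0721]
eef_rot: [0.995, 0.102, 0.0, 0.001]
contact_force: [-0.9, 0.2, 0.5]
opening: 0.91
finger_force: 0.0
```

```bash
python3 -c "
from h import *
s=get_state(); print(s['tool_pos'],s['q'].round(2),s['contact_force'],R.from_quat(s['eef_rot']).as_matrix()[:,2].round(4),togo([.4985,-.3137,-.0065]))"
```

```text
[ 0.49928517 -0.31566789  0.07207986] [ 0.27  0.86  0.39  1.8  -0.55  0.59 -0.37] [-0.93106359  0.23055645  0.48515623] [ 7.0e-04 -1.9e-03 -1.0e+00] [-0.005 -0.028  0.982]
```

Request:
{"name": "step_arm", "arguments": {"motion": [{"dx": -0.005,"dy": -0.025,"dz": 0.4,"wx": 0,"wy": 0,"wz": 0,"claw": 80},{"dx": -0.005,"dy": -0.025,"dz": 0.8,"wx": 0,"wy": 0,"wz": 0,"claw": 80},{"dx": -0.005,"dy": -0.025,"dz": 0.95,"wx": 0,"wy": 0,"wz": 0,"claw": 80},{"dx": -0.005,"dy": -0.025,"dz": 0.98,"wx": 0,"wy": 0,"wz": 0,"claw": 80},{"dx": -0.005,"dy": -0.025,"dz": 0.98,"wx": 0,"wy": 0,"wz": 0,"claw": 80}]}}

```text
clock: 22.8
tool_pos: [0.4995, -0.3153, -0.0051]
eef_rot: [0.995, 0.101, 0.001, 0.002]
contact_force: [-0.5, 0.1, 0.2]
opening: 0.908
finger_force: 0.0
```

Request:
{"name": "step_arm", "arguments": {"motion": [{"dx": 0,"dy": 0,"dz": 0,"wx": 0,"wy": 0,"wz": 0,"claw": 40},{"dx": 0,"dy": 0,"dz": 0,"wx": 0,"wy": 0,"wz": 0,"claw": 40},{"dx": 0,"dy": 0,"dz": 0,"wx": 0,"wy": 0,"wz": 0,"claw": 40},{"dx": 0,"dy": 0,"dz": 0,"wx": 0,"wy": 0,"wz": 0,"claw": 40},{"dx": 0,"dy": 0,"dz": 0,"wx": 0,"wy": 0,"wz": 0,"claw": 40},{"dx": 0,"dy": 0,"dz": 0,"wx": 0,"wy": 0,"wz": 0,"claw": 40}], "force": 45}}

```text
clock: 23.4
tool_pos: [0.4988, -0.3144, -0.006]
eef_rot: [0.995, 0.101, 0.001, 0.001]
contact_force: [-0.1, 1.0, 5.3]
opening: 0.557
finger_force: 45.0
```

```bash
python3 w.py w14;python3 -c "
from h import *
s=get_state(); print(s['tool_pos'],s['q'].round(2),s['contact_force'],R.from_quat(s['eef_rot']).as_matrix()[:,2].round(4),togo([.4985,-.3137,-.0065]))"
```

```text
[ 0.49881306 -0.31441169 -0.00601989] [[0.979, 0.202, 0.002], [0.202, -0.979, -0.002], [0.002, 0.003, -1.0]] 23.4 [ 0.32  0.98  0.3   1.82 -0.61  0.43 -0.32] [-0.1  1.   5.3]
497 433 22 [ 0.4515 -0.4072  0.014 ]
140 432 24 [ 0.4196 -0.2473  0.014 ]
216 82 52 [ 0.5753 -0.2613  0.014 ]
[ 0.49883245 -0.31440987 -0.00602048] [ 0.32  0.98  0.3   1.82 -0.61  0.43 -0.32] [-0.85182921  1.1551077   5.75248884] [ 0.0021 -0.0024 -1.    ] [-0.002 -0.01   0.006]
```

Hub gripped (49 mm, 45 N). Lift and carry it over.

Request:
{"name": "step_arm", "arguments": {"motion": [{"dx": 0,"dy": 0,"dz": -0.2,"wx": 0,"wy": 0,"wz": 0,"claw": 40},{"dx": 0,"dy": 0,"dz": -0.5,"wx": 0,"wy": 0,"wz": 0,"claw": 40},{"dx": 0,"dy": 0,"dz": -0.9,"wx": 0,"wy": 0,"wz": 0,"claw": 40},{"dx": 0,"dy": 0,"dz": -0.9,"wx": 0,"wy": 0,"wz": 0,"claw": 40}]}}

```text
clock: 23.85
tool_pos: [0.5005, -0.3164, 0.0696]
eef_rot: [0.995, 0.101, 0.003, 0.004]
contact_force: [0.5, 0.1, -2.3]
opening: 0.56
finger_force: 45.0
```

Request:
{"name": "step_arm", "arguments": {"motion": [{"dx": 0,"dy": 0,"dz": -0.4,"wx": 0,"wy": 0,"wz": 0,"claw": 40},{"dx": 0,"dy": 0,"dz": -0.8,"wx": 0,"wy": 0,"wz": 0,"claw": 40},{"dx": 0,"dy": 0,"dz": -0.8,"wx": 0,"wy": 0,"wz": 0,"claw": 40}]}}

```text
clock: 24.15
tool_pos: [0.5001, -0.316, 0.1328]
eef_rot: [0.995, 0.101, 0.003, 0.004]
contact_force: [0.4, -1.1, -2.1]
opening: 0.554
finger_force: 45.0
```

```bash
python3 -c "
from h import *
s=get_state(); print(s['tool_pos'],s['opening'],s['finger_force'],s['q'].round(2),s['contact_force'],R.from_quat(s['eef_rot']).as_matrix()[:,2].round(4),togo([.4888,.0178,.0935]))"
```

```text
[ 0.50013407 -0.31597887  0.13283194] 0.5538825627914362 44.99962309375405 [ 0.23  0.78  0.46  1.77 -0.5   0.7  -0.41] [ 0.41548724 -1.13526393 -2.14722599] [ 0.0068 -0.0066 -1.    ] [ 0.7   -4.119  0.463]
```

Request:
{"name": "step_arm", "arguments": {"motion": [{"dx": 0.1,"dy": -0.4,"dz": 0,"wx": 0.0025,"wy": -0.0017,"wz": 0,"claw": 40},{"dx": 0.17,"dy": -1,"dz": 0,"wx": 0.0025,"wy": -0.0017,"wz": 0,"claw": 40}]}}

```text
clock: 24.35
tool_pos: [0.4957, -0.2352, 0.1287]
eef_rot: [0.995, 0.099, -0.002, -0.001]
contact_force: [1.2, 1.0, -1.8]
opening: 0.556
finger_force: 45.0
```

Request:
{"name": "step_arm", "arguments": {"motion": [{"dx": 0.1,"dy": -0.5,"dz": 0,"wx": 0,"wy": 0,"wz": 0,"claw": 40},{"dx": 0.17,"dy": -1,"dz": 0,"wx": 0,"wy": 0,"wz": 0,"claw": 40}]}}

```text
clock: 24.55
tool_pos: [0.4918, -0.1496, 0.1284]
eef_rot: [0.995, 0.102, -0.003, -0.003]
contact_force: [1.2, 1.1, -2.8]
opening: 0.551
finger_force: 45.0
```

Request:
{"name": "step_arm", "arguments": {"motion": [{"dx": 0.1,"dy": -0.5,"dz": 0,"wx": 0,"wy": 0,"wz": 0,"claw": 40},{"dx": 0.17,"dy": -1,"dz": 0,"wx": 0,"wy": 0,"wz": 0,"claw": 40}]}}

```text
clock: 24.75
tool_pos: [0.489, -0.0689, 0.1289]
eef_rot: [0.995, 0.102, -0.003, -0.002]
contact_force: [0.6, 0.5, -1.9]
opening: 0.553
finger_force: 45.0
```

Request:
{"name": "step_arm", "arguments": {"motion": [{"dx": 0.1,"dy": -0.5,"dz": 0,"wx": 0,"wy": 0,"wz": 0,"claw": 40},{"dx": 0.17,"dy": -1,"dz": 0,"wx": 0,"wy": 0,"wz": 0,"claw": 40},{"dx": 0.17,"dy": -1,"dz": 0,"wx": 0,"wy": 0,"wz": 0,"claw": 40},{"dx": 0.17,"dy": -1,"dz": 0,"wx": 0,"wy": 0,"wz": 0,"claw": 40}]}}

```text
clock: 25.15
tool_pos: [0.4862, 0.0115, 0.1294]
eef_rot: [0.995, 0.103, -0.003, -0.002]
contact_force: [-0.2, -1.0, -2.2]
opening: 0.559
finger_force: 45.0
```

```bash
python3 -c "
from h import *
s=get_state(); print(s['tool_pos'],s['opening'],s['finger_force'],s['q'].round(2),s['contact_force'],R.from_quat(s['eef_rot']).as_matrix()[:,2].round(4),togo([.4886,.018,.0935]))
im,d=viewer.snapshot('wrist'); cv2.imwrite('pics/w15.png',im[:,:,::-1])"
```

```text
[0.48619946 0.0114545  0.12936675] 0.5590700630773779 44.999750554561615 [-0.41  0.69  0.49  2.06 -0.63  0.54 -0.83] [-0.17410461 -1.03151715 -2.17069991] [-0.0073  0.0038 -1.    ] [ 0.049 -0.072  0.448]
```

View pics/w15.png

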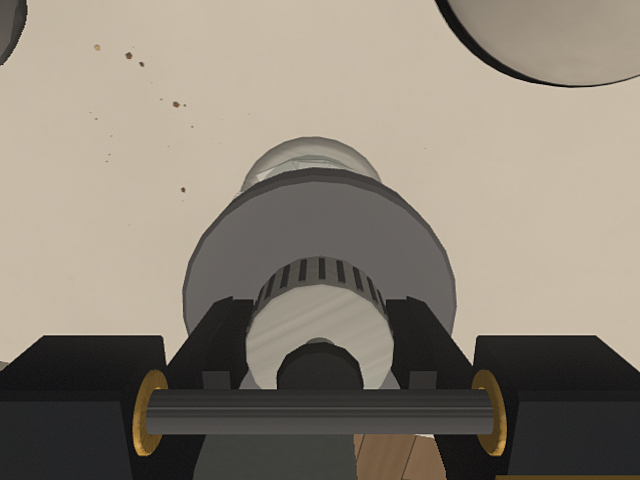

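The lid (centre about (320,330)) hangs level over the jar. I'll correct the position and tilt, then lower it until contact.

Request:
{"name": "step_arm", "arguments": {"motion": [{"dx": 0.05,"dy": -0.07,"dz": 0.1,"wx": -0.0017,"wy": 0.002,"wz": 0,"claw": 40},{"dx": 0.05,"dy": -0.07,"dz": 0.25,"wx": -0.0017,"wy": 0.002,"wz": 0,"claw": 40},{"dx": 0.05,"dy": -0.07,"dz": 0.38,"wx": -0.0017,"wy": 0.002,"wz": 0,"claw": 40},{"dx": 0.05,"dy": -0.07,"dz": 0.38,"wx": -0.0017,"wy": 0.002,"wz": 0,"claw": 40},{"dx": 0.05,"dy": -0.07,"dz": 0.38,"wx": -0.0017,"wy": 0.002,"wz": 0,"claw": 40}]}}

```text
clock: 25.7
tool_pos: [0.4896, 0.016, 0.0997]
eef_rot: [0.995, 0.101, 0.001, 0.0]
contact_force: [-0.2, -0.1, -2.9]
opening: 0.556
finger_force: 45.0
```

```bash
python3 -c "
from h import *
s=get_state(); print(s['tool_pos'],s['contact_force'],R.from_quat(s['eef_rot']).as_matrix()[:,2].round(4),togo([.4886,.018,.0875]))"
```

```text
[0.48956275 0.01599942 0.09968829] [-0.17496589 -0.0935165  -2.89067251] [ 1.4e-03 -2.0e-04 -1.0e+00] [-0.007 -0.027  0.152]
```

Request:
{"name": "step_arm", "arguments": {"motion": [{"dx": -0.007,"dy": -0.015,"dz": 0.05,"wx": 0,"wy": 0,"wz": 0,"claw": 40},{"dx": -0.007,"dy": -0.015,"dz": 0.1,"wx": 0,"wy": 0,"wz": 0,"claw": 40},{"dx": -0.007,"dy": -0.015,"dz": 0.13,"wx": 0,"wy": 0,"wz": 0,"claw": 40},{"dx": -0.007,"dy": -0.015,"dz": 0.13,"wx": 0,"wy": 0,"wz": 0,"claw": 40}]}}

```text
clock: 26.1
tool_pos: [0.4901, 0.018, 0.09]
eef_rot: [0.995, 0.102, 0.002, -0.0]
contact_force: [2.0, 1.3, 4.2]
opening: 0.56
finger_force: 45.0
```

Request:
{"name": "step_arm", "arguments": {"motion": [{"dx": 0,"dy": 0,"dz": 0.03,"wx": 0,"wy": 0,"wz": 0,"claw": 40},{"dx": 0,"dy": 0,"dz": 0.03,"wx": 0,"wy": 0,"wz": 0,"claw": 40}]}}

```text
clock: 26.3
tool_pos: [0.4883, 0.0176, 0.0875]
eef_rot: [0.995, 0.101, 0.001, -0.0]
contact_force: [-3.3, -0.1, 3.2]
opening: 0.556
finger_force: 45.0
```

```bash
python3 -c "
from h import *
s=get_state(); print(s['tool_pos'],s['contact_force'],s['moment'],R.from_quat(s['eef_rot']).as_matrix()[:,2].round(4))"
```

```text
[0.48833412 0.01764224 0.0875113 ] [-3.25792052 -0.0777218   3.241179  ] [-0.01866125  0.14341932 -0.00094143] [ 1.4e-03  4.0e-04 -1.0e+00]
```

Lugs are resting on the collar (lid at 93.5 mm). Now turning back anticlockwise with light pressure.

Request:
{"name": "step_arm", "arguments": {"motion": [{"dx": 0,"dy": 0,"dz": 0.03,"wx": 0,"wy": 0,"wz": -0.028,"claw": 40},{"dx": 0,"dy": 0,"dz": 0.03,"wx": 0,"wy": 0,"wz": -0.056,"claw": 40},{"dx": 0,"dy": 0,"dz": 0.03,"wx": 0,"wy": 0,"wz": -0.083,"claw": 40},{"dx": 0,"dy": 0,"dz": 0.03,"wx": 0,"wy": 0,"wz": -0.083,"claw": 40}]}}

```text
clock: 26.7
tool_pos: [0.49, 0.0178, 0.0868]
eef_rot: [0.973, 0.23, 0.003, -0.0]
contact_force: [-2.0, -0.5, 20.4]
opening: 0.554
finger_force: 45.0
```

Request:
{"name": "step_arm", "arguments": {"motion": [{"dx": 0,"dy": 0,"dz": 0.0,"wx": 0,"wy": 0,"wz": -0.028,"claw": 40},{"dx": 0,"dy": 0,"dz": 0.0,"wx": 0,"wy": 0,"wz": -0.056,"claw": 40},{"dx": 0,"dy": 0,"dz": 0,"wx": 0,"wy": 0,"wz": -0.083,"claw": 40},{"dx": 0,"dy": 0,"dz": 0,"wx": 0,"wy": 0,"wz": -0.083,"claw": 40}]}}

```text
clock: 27.1
tool_pos: [0.4891, 0.018, 0.0868]
eef_rot: [0.935, 0.355, 0.002, -0.0]
contact_force: [-4.5, 1.6, 22.2]
opening: 0.56
finger_force: 45.0
```

```bash
cat > st.py <<'E'
from h import *
s=get_state(); m=R.from_quat(s['eef_rot']).as_matrix(); print(s['tool_pos'].round(4),'F',s['contact_force'].round(1),'M',s['moment'].round(2),'zax',m[:,2].round(4),'yaw',np.degrees(np.arctan2(m[1,0],m[0,0])).round(1),'q',s['q'].round(2),s['opening'],s['finger_force'],togo([.4883,.0176,s['tool_pos'][2]]))
E
python3 st.py
```

```text
[0.4891 0.018  0.0868] F [-4.5  1.6 22.2] M [0.52 0.92 0.12] zax [ 0.0034  0.0021 -1.    ] yaw 41.6 q [-0.29  0.73  0.27  2.09 -0.51  0.38 -0.46] 0.5601104030433984 45.0051799044013 [-0.01  -0.003 -0.   ]
```

Request:
{"name": "step_arm", "arguments": {"motion": [{"dx": -0.01,"dy": 0,"dz": -0.01,"wx": 0,"wy": 0,"wz": -0.028,"claw": 40},{"dx": -0.01,"dy": 0,"dz": -0.01,"wx": 0,"wy": 0,"wz": -0.056,"claw": 40},{"dx": -0.01,"dy": 0,"dz": -0.01,"wx": 0,"wy": 0,"wz": -0.083,"claw": 40},{"dx": -0.01,"dy": 0,"dz": -0.01,"wx": 0,"wy": 0,"wz": -0.083,"claw": 40}]}}

```text
clock: 27.5
tool_pos: [0.4895, 0.0179, 0.0869]
eef_rot: [0.881, 0.474, 0.002, 0.0]
contact_force: [0.5, 2.5, 13.9]
opening: 0.556
finger_force: 45.0
```

Request:
{"name": "step_arm", "arguments": {"motion": [{"dx": 0,"dy": 0,"dz": 0.0,"wx": 0,"wy": 0,"wz": -0.028,"claw": 40},{"dx": 0,"dy": 0,"dz": 0.0,"wx": 0,"wy": 0,"wz": -0.056,"claw": 40},{"dx": 0,"dy": 0,"dz": 0,"wx": 0,"wy": 0,"wz": -0.083,"claw": 40},{"dx": 0,"dy": 0,"dz": 0,"wx": 0,"wy": 0,"wz": -0.083,"claw": 40}]}}

```text
clock: 27.9
tool_pos: [0.4887, 0.0189, 0.0868]
eef_rot: [0.811, 0.585, 0.002, -0.0]
contact_force: [-1.3, 3.6, 14.6]
opening: 0.558
finger_force: 45.0
```

```bash
python3 st.py
```

```text
[0.4887 0.0189 0.0868] F [-1.3  3.6 14.6] M [0.95 0.58 0.41] zax [ 0.0031  0.0027 -1.    ] yaw 71.6 q [-0.22  0.72  0.15  2.09 -0.29  0.35 -0.16] 0.5575111985875035 45.00778555870056 [-0.017  0.    -0.   ]
```

Request:
{"name": "step_arm", "arguments": {"motion": [{"dx": -0.01,"dy": 0,"dz": 0,"wx": 0,"wy": 0,"wz": -0.028,"claw": 40},{"dx": -0.01,"dy": 0,"dz": 0,"wx": 0,"wy": 0,"wz": -0.056,"claw": 40},{"dx": -0.01,"dy": 0,"dz": 0,"wx": 0,"wy": 0,"wz": -0.072,"claw": 40},{"dx": -0.01,"dy": 0,"dz": 0,"wx": 0,"wy": 0,"wz": -0.072,"claw": 40}]}}

```text
clock: 28.3
tool_pos: [0.4885, 0.0185, 0.0868]
eef_rot: [0.74, 0.672, 0.002, 0.0]
contact_force: [-1.6, 4.1, 13.8]
opening: 0.555
finger_force: 45.0
```

Request:
{"name": "step_arm", "arguments": {"motion": [{"dx": 0,"dy": 0,"dz": 0.0,"wx": 0,"wy": 0,"wz": -0.028,"claw": 40},{"dx": 0,"dy": 0,"dz": 0.0,"wx": 0,"wy": 0,"wz": -0.056,"claw": 40},{"dx": 0,"dy": 0,"dz": 0,"wx": 0,"wy": 0,"wz": -0.072,"claw": 40},{"dx": 0,"dy": 0,"dz": 0,"wx": 0,"wy": 0,"wz": -0.072,"claw": 40}]}}

```text
clock: 28.7
tool_pos: [0.4866, 0.0171, 0.0852]
eef_rot: [0.66, 0.751, 0.0, -0.001]
contact_force: [-1.8, 3.7, -2.0]
opening: 0.554
finger_force: 45.0
```

```bash
python3 st.py
```

```text
[0.4866 0.0171 0.0852] F [-1.8  3.7 -2. ] M [0.74 0.59 0.01] zax [-9.e-04  9.e-04 -1.e+00] yaw 97.4 q [-0.16  0.72  0.05  2.09 -0.1   0.34  0.1 ] 0.5541129391630742 44.996999613940716 [ 0.003  0.022 -0.   ]
```

The vertical force is gone, so the lugs are over the gaps. Lowering into the thread.

Request:
{"name": "step_arm", "arguments": {"motion": [{"dx": 0,"dy": 0,"dz": 0.03,"wx": 0,"wy": 0,"wz": 0,"claw": 40},{"dx": 0,"dy": 0,"dz": 0.06,"wx": 0,"wy": 0,"wz": 0,"claw": 40},{"dx": 0,"dy": 0,"dz": 0.08,"wx": 0,"wy": 0,"wz": 0,"claw": 40},{"dx": 0,"dy": 0,"dz": 0.08,"wx": 0,"wy": 0,"wz": 0,"claw": 40}]}}

```text
clock: 29.1
tool_pos: [0.4867, 0.0171, 0.0786]
eef_rot: [0.66, 0.751, -0.0, -0.001]
contact_force: [-2.6, 3.8, -1.1]
opening: 0.56
finger_force: 45.0
```

```bash
python3 st.py
```

```text
[0.4867 0.0171 0.0786] F [-2.6  3.8 -1.1] M [1.05 0.76 0.  ] zax [-8.e-04  6.e-04 -1.e+00] yaw 97.3 q [-0.16  0.73  0.05  2.09 -0.1   0.33  0.1 ] 0.5600793237685351 44.99708365648985 [ 0.003  0.02  -0.   ]
```

Now screw clockwise, following the thread down.

Request:
{"name": "step_arm", "arguments": {"motion": [{"dx": 0,"dy": 0,"dz": 0.012,"wx": 0,"wy": 0,"wz": 0.042,"claw": 40},{"dx": 0,"dy": 0,"dz": 0.02,"wx": 0,"wy": 0,"wz": 0.084,"claw": 40},{"dx": 0,"dy": 0,"dz": 0.028,"wx": 0,"wy": 0,"wz": 0.126,"claw": 40},{"dx": 0,"dy": 0,"dz": 0.036,"wx": 0,"wy": 0,"wz": 0.168,"claw": 40},{"dx": 0,"dy": 0,"dz": 0.036,"wx": 0,"wy": 0,"wz": 0.168,"claw": 40}], "force": 55}}

```text
clock: 29.6
tool_pos: [0.4873, 0.0174, 0.0768]
eef_rot: [0.835, 0.551, 0.001, -0.0]
contact_force: [-3.8, 6.2, 9.8]
opening: 0.557
finger_force: 55.0
```

```bash
python3 st.py
```

```text
[0.4873 0.0174 0.0768] F [-3.8  6.2  9.8] M [ 1.35  1.1  -0.29] zax [ 5.0e-04  1.2e-03 -1.0e+00] yaw 66.9 q [-0.22  0.74  0.16  2.09 -0.33  0.33 -0.2 ] 0.557398965280516 55.004034731537104 [0.007 0.011 0.   ]
```

Request:
{"name": "step_arm", "arguments": {"motion": [{"dx": 0.007,"dy": -0.01,"dz": 0.008,"wx": 0,"wy": 0,"wz": 0.042,"claw": 40},{"dx": 0.007,"dy": -0.01,"dz": 0.016,"wx": 0,"wy": 0,"wz": 0.084,"claw": 40},{"dx": 0.007,"dy": -0.01,"dz": 0.024,"wx": 0,"wy": 0,"wz": 0.126,"claw": 40},{"dx": 0.007,"dy": -0.01,"dz": 0.032,"wx": 0,"wy": 0,"wz": 0.168,"claw": 40},{"dx": 0.007,"dy": -0.01,"dz": 0.032,"wx": 0,"wy": 0,"wz": 0.168,"claw": 40}]}}

```text
clock: 30.1
tool_pos: [0.4884, 0.0173, 0.0742]
eef_rot: [0.949, 0.314, 0.002, 0.001]
contact_force: [-2.6, 3.2, 5.5]
opening: 0.555
finger_force: 55.0
```

```bash
python3 st.py
```

```text
[0.4884 0.0173 0.0742] F [-2.6  3.2  5.5] M [ 0.94  0.45 -0.05] zax [ 3.5e-03 -2.0e-04 -1.0e+00] yaw 36.6 q [-0.29  0.76  0.27  2.1  -0.56  0.35 -0.5 ] 0.5548190213096406 55.000239964574575 [ 0.002 -0.003 -0.   ]
```

Request:
{"name": "step_arm", "arguments": {"motion": [{"dx": 0,"dy": 0,"dz": 0.005,"wx": 0,"wy": 0,"wz": 0.042,"claw": 40},{"dx": 0,"dy": 0,"dz": 0.005,"wx": 0,"wy": 0,"wz": 0.084,"claw": 40},{"dx": 0,"dy": 0,"dz": 0.005,"wx": 0,"wy": 0,"wz": 0.11,"claw": 40},{"dx": 0,"dy": 0,"dz": 0.005,"wx": 0,"wy": 0,"wz": 0.11,"claw": 40}]}}

```text
clock: 30.5
tool_pos: [0.4882, 0.0171, 0.0736]
eef_rot: [0.989, 0.148, 0.002, 0.001]
contact_force: [-1.3, 2.0, 3.9]
opening: 0.553
finger_force: 55.0
```

```bash
python3 st.py
```

```text
[0.4882 0.0171 0.0736] F [-1.3  2.   3.9] M [0.71 0.36 0.07] zax [ 3.2e-03 -7.0e-04 -1.0e+00] yaw 17.0 q [-0.34  0.77  0.35  2.1  -0.7   0.38 -0.7 ] 0.5533235773823142 54.9991549551487 [ 0.003 -0.006 -0.   ]
```

Request:
{"name": "step_arm", "arguments": {"motion": [{"dx": 0,"dy": 0,"dz": 0.003,"wx": 0,"wy": 0,"wz": 0.03,"claw": 40},{"dx": 0,"dy": 0,"dz": 0.003,"wx": 0,"wy": 0,"wz": 0.06,"claw": 40},{"dx": 0,"dy": 0,"dz": 0.003,"wx": 0,"wy": 0,"wz": 0.09,"claw": 40},{"dx": 0,"dy": 0,"dz": 0.003,"wx": 0,"wy": 0,"wz": 0.09,"claw": 40}]}}

```text
clock: 30.9
tool_pos: [0.4919, 0.0175, 0.0736]
eef_rot: [1.0, 0.01, 0.004, 0.001]
contact_force: [5.3, 2.4, -0.7]
opening: 0.556
finger_force: 55.0
```

```bash
python3 st.py
```

```text
[0.4919 0.0175 0.0736] F [ 5.3  2.4 -0.7] M [ 0.86 -1.14  1.07] zax [ 0.009  -0.0016 -1.    ] yaw 1.2 q [-0.38  0.79  0.41  2.1  -0.8   0.4  -0.87] 0.5556780191950417 55.00203235074878 [-0.045 -0.003 -0.   ]
```

The 1.07 N·m torque shows the stop is reached. Release and rise.

Request:
{"name": "step_arm", "arguments": {"motion": [{"dx": -0.03,"dy": 0,"dz": 0,"wx": 0,"wy": -0.0025,"wz": -0.01,"claw": 40},{"dx": -0.03,"dy": 0,"dz": 0,"wx": 0,"wy": -0.0025,"wz": -0.01,"claw": 75},{"dx": -0.03,"dy": 0,"dz": 0,"wx": 0,"wy": -0.0025,"wz": -0.01,"claw": 75},{"dx": -0.03,"dy": 0,"dz": 0,"wx": 0,"wy": -0.0025,"wz": -0.01,"claw": 75},{"dx": -0.03,"dy": 0,"dz": 0,"wx": 0,"wy": -0.0025,"wz": -0.01,"claw": 75}]}}

```text
clock: 31.4
tool_pos: [0.4847, 0.0166, 0.073]
eef_rot: [1.0, 0.023, -0.003, 0.0]
contact_force: [-0.7, -0.1, 0.5]
opening: 0.847
finger_force: 0.0
```

Request:
{"name": "step_arm", "arguments": {"motion": [{"dx": 0,"dy": 0,"dz": -0.3,"wx": 0,"wy": 0,"wz": 0,"claw": 75},{"dx": 0,"dy": 0,"dz": -0.7,"wx": 0,"wy": 0,"wz": 0,"claw": 75},{"dx": 0,"dy": 0,"dz": -1,"wx": 0,"wy": 0,"wz": 0,"claw": 75},{"dx": 0,"dy": 0,"dz": -1,"wx": 0,"wy": 0,"wz": 0,"claw": 75}]}}

```text
clock: 31.8
tool_pos: [0.4873, 0.0166, 0.1554]
eef_rot: [1.0, 0.023, -0.0, 0.0]
contact_force: [0.6, 0.2, -0.4]
opening: 0.853
finger_force: 0.0
```

Request:
{"name": "step_arm", "arguments": {"motion": [{"dx": 0,"dy": 0,"dz": -0.3,"wx": 0,"wy": 0,"wz": 0,"claw": 0},{"dx": 0,"dy": 0,"dz": -0.3,"wx": 0,"wy": 0,"wz": 0,"claw": 0},{"dx": 0,"dy": 0,"dz": -0.3,"wx": 0,"wy": 0,"wz": 0,"claw": 0},{"dx": 0,"dy": 0,"dz": -0.3,"wx": 0,"wy": 0,"wz": 0,"claw": 0},{"dx": 0,"dy": 0,"dz": -0.3,"wx": 0,"wy": 0,"wz": 0,"claw": 0},{"dx": 0,"dy": 0,"dz": -0.3,"wx": 0,"wy": 0,"wz": 0,"claw": 0},{"dx": 0,"dy": 0,"dz": -0.3,"wx": 0,"wy": 0,"wz": 0,"claw": 0},{"dx": 0,"dy": 0,"dz": -0.3,"wx": 0,"wy": 0,"wz": 0,"claw": 0}], "force": 20}}

```text
clock: 32.6
tool_pos: [0.4857, 0.0172, 0.1769]
eef_rot: [1.0, 0.023, -0.003, -0.0]
contact_force: [0.7, -0.3, 0.1]
opening: 0.147
finger_force: 0.0
```

```bash
python3 st.py; python3 - <<'E'
from h import *
c=cam('wrist'); im,d=snap('wrist','w16')
vv,uu=np.mgrid[0:480,0:640]
X=(np.stack([(uu-c[1])/c[0]*d,(vv-c[2])/c[0]*d,d,np.ones_like(d)],-1)@c[3].T)[...,:3]
near=np.hypot(X[...,0]-.488,X[...,1]-.017)<.08
for nm,lo,hi in(('plate',.098,.108),('hubtop',.126,.137),('cap',.143,.156)):
    m=near&(X[...,2]>lo)&(X[...,2]<hi)&(d>0)&(vv<290)
    if m.sum()>20: print(nm,m.sum(),X[m].mean(0).round(4),np.median(X[m][:,2]),cv2.minEnclosingCircle(X[m][:,:2].astype(np.float32)))
    if nm=='plate': A=np.c_[X[m][:,:2],np.ones(m.sum())]; print('tilt',np.linalg.lstsq(A,X[m][:,2],rcond=None)[0][:2])
E
```

```text
[0.4857 0.0172 0.1769] F [ 0.7 -0.3  0.1] M [ 0.01 -0.02 -0.05] zax [-6.1e-03 -1.0e-04 -1.0e+00] yaw 2.6 q [-0.52  0.64  0.64  2.02 -0.6   0.68 -1.01] 0.14683798412344246 0.0 [ 0.032 -0.003 -0.   ]
plate 14378 [0.4997 0.0181 0.1029] 0.10290926188716598 ((0.48630502820014954, 0.017366060987114906), 0.05458272248506546)
tilt [-0.00190664 -0.00065944]
hubtop 4113 [0.4911 0.0177 0.1308] 0.13087813276808108 ((0.4863026738166809, 0.017407173290848732), 0.025683194398880005)
cap 1841 [0.4871 0.0176 0.1493] 0.1493886265944132 ((0.4862707555294037, 0.017641210928559303), 0.013261985033750534)
```

View pics/w16.png

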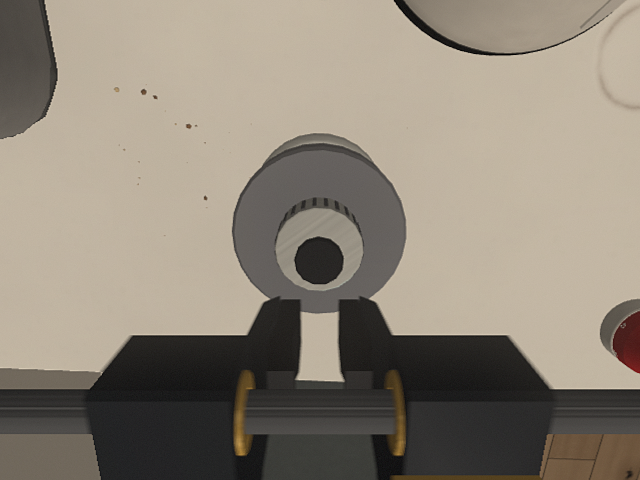

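The lid is home (79.4 mm, level) and its axis is at (0.4863,0.0175). Shut the fingers and come down onto the cap.

Request:
{"name": "step_arm", "arguments": {"motion": [{"dx": 0.01,"dy": 0,"dz": 0.2,"wx": 0,"wy": 0.002,"wz": 0,"claw": 0},{"dx": 0.01,"dy": 0,"dz": 0.5,"wx": 0,"wy": 0.002,"wz": 0,"claw": 0},{"dx": 0.01,"dy": 0,"dz": 0.65,"wx": 0,"wy": 0.002,"wz": 0,"claw": 0},{"dx": 0.01,"dy": 0,"dz": 0.65,"wx": 0,"wy": 0.002,"wz": 0,"claw": 0},{"dx": 0.01,"dy": 0,"dz": 0.65,"wx": 0,"wy": 0.002,"wz": 0,"claw": 0}]}}

```text
clock: 33.15
tool_pos: [0.4865, 0.0171, 0.1253]
eef_rot: [1.0, 0.023, 0.0, -0.0]
contact_force: [0.8, -0.0, 0.0]
opening: 0.006
finger_force: 0.0
```

```bash
python3 st.py; python3 -c "
from h import *
print(togo([.4863,.0175,.1155]))"
```

```text
[0.4865 0.0171 0.1253] F [ 0.8 -0.   0. ] M [0.02 0.04 0.02] zax [ 5.e-04  1.e-04 -1.e+00] yaw 2.6 q [-0.45  0.71  0.54  2.07 -0.7   0.54 -0.92] 0.005716259227630251 0.0 [ 0.023 -0.005  0.   ]
[-0.002 -0.005  0.123]
```

Request:
{"name": "step_arm", "arguments": {"motion": [{"dx": 0,"dy": 0,"dz": 0.08,"wx": 0,"wy": 0,"wz": 0,"claw": 0},{"dx": 0,"dy": 0,"dz": 0.16,"wx": 0,"wy": 0,"wz": 0,"claw": 0},{"dx": 0,"dy": 0,"dz": 0.2,"wx": 0,"wy": 0,"wz": 0,"claw": 0},{"dx": 0,"dy": 0,"dz": 0.2,"wx": 0,"wy": 0,"wz": 0,"claw": 0}]}}

```text
clock: 33.55
tool_pos: [0.487, 0.0174, 0.1092]
eef_rot: [1.0, 0.023, 0.001, -0.0]
contact_force: [1.6, 0.4, 3.8]
opening: 0.006
finger_force: 2.1
```

Request:
{"name": "step_arm", "arguments": {"motion": [{"dx": 0,"dy": 0,"dz": 0.03,"wx": 0,"wy": 0,"wz": 0,"claw": 0},{"dx": 0,"dy": 0,"dz": 0.06,"wx": 0,"wy": 0,"wz": 0,"claw": 0},{"dx": 0,"dy": 0,"dz": 0.06,"wx": 0,"wy": 0,"wz": 0,"claw": 0}]}}

```text
clock: 33.85
tool_pos: [0.487, 0.0173, 0.1047]
eef_rot: [1.0, 0.023, 0.001, -0.0]
contact_force: [0.4, 0.6, 5.8]
opening: 0.005
finger_force: 2.9
```

```bash
python3 st.py
```

```text
[0.487  0.0173 0.1047] F [0.4 0.6 5.8] M [ 0.16 -0.07  0.02] zax [ 1.9e-03  4.0e-04 -1.0e+00] yaw 2.6 q [-0.42  0.74  0.49  2.09 -0.74  0.49 -0.89] 0.005135299917608873 2.890039192486711 [ 0.016 -0.003  0.   ]
```

Request:
{"name": "step_arm", "arguments": {"motion": [{"dx": 0,"dy": 0,"dz": 0.03,"wx": 0,"wy": 0,"wz": 0,"claw": 0},{"dx": 0,"dy": 0,"dz": 0.045,"wx": 0,"wy": 0,"wz": 0,"claw": 0},{"dx": 0,"dy": 0,"dz": 0.045,"wx": 0,"wy": 0,"wz": 0,"claw": 0},{"dx": 0,"dy": 0,"dz": 0.045,"wx": 0,"wy": 0,"wz": 0,"claw": 0}]}}

```text
clock: 34.25
tool_pos: [0.4871, 0.0174, 0.1019]
eef_rot: [1.0, 0.023, 0.001, -0.001]
contact_force: [-0.9, 1.0, 13.1]
opening: 0.002
finger_force: 6.4
```

13 N means it is on the stop. Now up, then two more strokes to the same depth.

Request:
{"name": "step_arm", "arguments": {"motion": [{"dx": 0,"dy": 0,"dz": 0.005,"wx": 0,"wy": 0,"wz": 0,"claw": 0},{"dx": 0,"dy": 0,"dz": 0.005,"wx": 0,"wy": 0,"wz": 0,"claw": 0},{"dx": 0,"dy": 0,"dz": -0.13,"wx": 0,"wy": 0,"wz": 0,"claw": 0},{"dx": 0,"dy": 0,"dz": -0.3,"wx": 0,"wy": 0,"wz": 0,"claw": 0},{"dx": 0,"dy": 0,"dz": -0.3,"wx": 0,"wy": 0,"wz": 0,"claw": 0},{"dx": 0,"dy": 0,"dz": -0.3,"wx": 0,"wy": 0,"wz": 0,"claw": 0},{"dx": 0,"dy": 0,"dz": -0.3,"wx": 0,"wy": 0,"wz": 0,"claw": 0}]}}

```text
clock: 34.95
tool_pos: [0.4857, 0.0175, 0.1241]
eef_rot: [1.0, 0.023, -0.001, -0.0]
contact_force: [-0.6, 0.6, -1.0]
opening: 0.006
finger_force: 0.0
```

Request:
{"name": "step_arm", "arguments": {"motion": [{"dx": 0,"dy": 0,"dz": 0.1,"wx": 0,"wy": 0,"wz": 0,"claw": 0},{"dx": 0,"dy": 0,"dz": 0.2,"wx": 0,"wy": 0,"wz": 0,"claw": 0},{"dx": 0,"dy": 0,"dz": 0.27,"wx": 0,"wy": 0,"wz": 0,"claw": 0},{"dx": 0,"dy": 0,"dz": 0.303,"wx": 0,"wy": 0,"wz": 0,"claw": 0},{"dx": 0,"dy": 0,"dz": 0.303,"wx": 0,"wy": 0,"wz": 0,"claw": 0},{"dx": 0,"dy": 0,"dz": 0.303,"wx": 0,"wy": 0,"wz": 0,"claw": 0},{"dx": 0,"dy": 0,"dz": 0.303,"wx": 0,"wy": 0,"wz": 0,"claw": 0}]}}

```text
clock: 35.65
tool_pos: [0.4865, 0.0174, 0.1017]
eef_rot: [1.0, 0.023, 0.001, -0.001]
contact_force: [-4.7, 1.7, 24.3]
opening: 0.002
finger_force: 12.1
```

```bash
python3 st.py
```

```text
[0.4865 0.0174 0.1017] F [-4.7  1.7 24.3] M [ 0.32  0.83 -0.01] zax [ 0.0016  0.0021 -1.    ] yaw 2.6 q [-0.42  0.74  0.48  2.09 -0.75  0.48 -0.89] 0.002197288924243054 12.149630302155856 [ 0.023 -0.002  0.   ]
```

Request:
{"name": "step_arm", "arguments": {"motion": [{"dx": 0,"dy": 0,"dz": -0.13,"wx": 0,"wy": 0,"wz": 0,"claw": 0},{"dx": 0,"dy": 0,"dz": -0.3,"wx": 0,"wy": 0,"wz": 0,"claw": 0},{"dx": 0,"dy": 0,"dz": -0.3,"wx": 0,"wy": 0,"wz": 0,"claw": 0},{"dx": 0,"dy": 0,"dz": -0.3,"wx": 0,"wy": 0,"wz": 0,"claw": 0},{"dx": 0,"dy": 0,"dz": -0.3,"wx": 0,"wy": 0,"wz": 0,"claw": 0}]}}

```text
clock: 36.15
tool_pos: [0.4856, 0.0174, 0.1235]
eef_rot: [1.0, 0.023, -0.001, -0.0]
contact_force: [0.4, -0.5, -0.3]
opening: 0.006
finger_force: 0.0
```

Request:
{"name": "step_arm", "arguments": {"motion": [{"dx": 0,"dy": 0,"dz": 0.1,"wx": 0,"wy": 0,"wz": 0,"claw": 0},{"dx": 0,"dy": 0,"dz": 0.2,"wx": 0,"wy": 0,"wz": 0,"claw": 0},{"dx": 0,"dy": 0,"dz": 0.27,"wx": 0,"wy": 0,"wz": 0,"claw": 0},{"dx": 0,"dy": 0,"dz": 0.3,"wx": 0,"wy": 0,"wz": 0,"claw": 0},{"dx": 0,"dy": 0,"dz": 0.3,"wx": 0,"wy": 0,"wz": 0,"claw": 0},{"dx": 0,"dy": 0,"dz": 0.3,"wx": 0,"wy": 0,"wz": 0,"claw": 0},{"dx": 0,"dy": 0,"dz": 0.3,"wx": 0,"wy": 0,"wz": 0,"claw": 0}]}}

```text
clock: 36.85
tool_pos: [0.4865, 0.0173, 0.1018]
eef_rot: [1.0, 0.023, 0.001, -0.001]
contact_force: [-3.8, 1.3, 23.9]
opening: 0.004
finger_force: 12.0
```

Request:
{"name": "step_arm", "arguments": {"motion": [{"dx": 0,"dy": 0,"dz": -0.13,"wx": 0,"wy": 0,"wz": 0,"claw": 0},{"dx": 0,"dy": 0,"dz": -0.4,"wx": 0,"wy": 0,"wz": 0,"claw": 0},{"dx": 0,"dy": 0,"dz": -0.7,"wx": 0,"wy": 0,"wz": 0,"claw": 0},{"dx": 0,"dy": 0,"dz": -1,"wx": 0,"wy": 0,"wz": 0,"claw": 0},{"dx": 0,"dy": 0,"dz": -1,"wx": 0,"wy": 0,"wz": 0,"claw": 0},{"dx": 0,"dy": 0,"dz": -1,"wx": 0,"wy": 0,"wz": 0,"claw": 0}]}}

```text
clock: 37.45
tool_pos: [0.486, 0.0176, 0.1798]
eef_rot: [1.0, 0.023, -0.0, -0.0]
contact_force: [-0.7, -0.0, 0.5]
opening: 0.006
finger_force: 0.0
```

```bash
python3 st.py; python3 - <<'E'
from h import *
c=cam('wrist'); im,d=snap('wrist','w17')
vv,uu=np.mgrid[0:480,0:640]
X=(np.stack([(uu-c[1])/c[0]*d,(vv-c[2])/c[0]*d,d,np.ones_like(d)],-1)@c[3].T)[...,:3]
near=np.hypot(X[...,0]-.488,X[...,1]-.017)<.08
for nm,lo,hi in(('plate',.098,.108),('hubtop',.126,.137),('cap',.143,.156)):
    m=near&(X[...,2]>lo)&(X[...,2]<hi)&(d>0)&(vv<290)
    print(nm,m.sum(),np.median(X[m][:,2]),cv2.minEnclosingCircle(X[m][:,:2].astype(np.float32)))
E
```

```text
[0.486  0.0176 0.1798] F [-0.7 -0.   0.5] M [0.02 0.04 0.02] zax [-1.e-04  5.e-04 -1.e+00] yaw 2.7 q [-0.52  0.63  0.65  2.02 -0.61  0.68 -1.  ] 0.006320911293252709 0.0 [ 0.029  0.001 -0.   ]
plate 14191 0.1029225429192343 ((0.48619869351387024, 0.017594508826732635), 0.054571814835071564)
hubtop 4023 0.13088311736003755 ((0.4864475429058075, 0.017573753371834755), 0.02555825747549534)
cap 1796 0.149425398706166 ((0.48632338643074036, 0.017719468101859093), 0.013093573972582817)
```

The lid is still home, the plunger is up and the arm is clear. Handing in.

```bash
python3 -c "
from plant import workorder
print(workorder.finish_job())"
```

```text
the job is handed in; nothing more can be done
None
```

All three biscuits are in the canister, the lid is screwed fully home (measured at 79.4 mm), three full plunger strokes are done, and the job is handed in; the hand-in gave no verdict.

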